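Load the flattening press with drilled plywood plates

ROBOT

A 6-joint arm with a two-finger parallel gripper is mounted at the origin on a cart in front of the work surface, level with it; the furniture and walls round the work are solid. World frame = base frame: x ahead of the robot, y to its left, z up, the work surface at z = 0. Lengths are in m, angles in degrees, forces in N, time in s.
With the tool pointing down it reaches from about 0.35 to 0.875 m from the base axis. Payload 4.2 kg.
Tool frame: the origin (TCP) lies on the front face of the gripper's body, between the roots of the fingers; the fingertips stand 70 mm ahead of it and the grasp point (between the pads) lies 51 mm ahead of it; x points along the fingers, y is the direction in which the jaws open and shut, and the axes are right-handed (so a half turn about x gives the same grasp; the last joint's range is limited). The gripper opens to 87 mm and grips with 3 to 60 N. Pads are 19 mm wide; open, the fingers measure 117 mm over their backs; the gripper's body (75 mm by 190 mm) begins 51 mm behind the grasp point.
Start: joints at [83.801, 22.042, 0.453, 0, -68.411, -14.817], TCP at [0.224, 0.583, 0.292] pointing down, gripper open.
Joint ranges: [-179.83, 179.83], [-69.29, 118.12], [-61.27, 80.66], [-181.25, 117.63], [-171.15, -9.14], [-177.46, 177.46]. Speed limits (degrees/s): [159.86, 159.86, 180, 180, 180, 180].

INTERFACE

Orientations are given as a 3x3 rotation matrix whose columns are the frame's x, y, z axes.
In Python, from station import r, viewer, spotter gives the robot as it stands.
- The arm moves only by the tool move_arm, never from a script. Its argument "series" is a list that holds one entry, the list of rows, each a list of 7 numbers: the turn, a rotation vector about the world's x, y, z scaled (see below), then the shift along the world's x, y, z scaled (see below), then the opening, from 0 (shut) to 1 (fully open). A call has 1 to 20 rows; each row shifts and turns the pose as measured when the row begins; what a row does not reach is not made up. The controller multiplies each number of a shift by 60 mm and each number of a turn by 8 degrees. A row lasts 1/8 s, in which the tool goes at most 62.5 mm and 10.7 degrees, less where a joint would pass 70% of its speed; a pose out of reach is approached as far as the arm can. A call with a number of a shift or a turn outside -1 to 1 is refused whole. A call with a gripper value outside its range is refused whole. The fingers move at their own pace and stop on an object; the grip force is fixed at half the most. Time passes only in rows, so rows that do not move let the fingers close. It gives the time, the measured TCP pose, the force and the opening at its end, in the units of the state.
- r.sense(): the state, without advancing time (a new reading comes with each control period).
- viewer.capture(name): name is "scene" or "top" or "wrist"; returns (picture, depth): 420x560x3 uint8, red, green, blue; 420x560 float32, m along the optical axis (not along the pixel's ray), 0 where there is no reading.
- viewer.camera_params(name): a dict with "mtx" (3x3 intrinsics, pixels), "pose" (4x4, takes a point from camera to world coordinates). Camera axes: x right, y down, z forward; pixel columns grow to the right and rows downward; lengths in m; the calibration is good to about 2 mm. A picture is of the moment at which its call begins: read the wrist's pose just before it. camera_params takes no time and is no camera call; for the wrist camera it gives the pose at the moment of the call.
- r.finish_job(): hands the job in, once; it reports no verdict.
Trained networks look in the newest picture that a camera, given by its name, has taken for a name from the list of things; names that differ only in an ending like _2 or _b are one class to them, and where a whole thing is asked for, a point or a joint stands for the part that bears it (a point fixed in the world has none). Each returns a list of dicts, best first, with "conf" (0 to 1); they miss things now and then, are a little off and sometimes report something else, mostly with a low value. They report only what shows in the picture. A call takes as long as a camera call.
- spotter.find_in(camera, name): "centre" ([column, row] in pixels, amid what is visible of it).
- spotter.trace(camera, name): "mask" (420x560 bool, what is visible of it) and "centre" ([column, row] in pixels, amid what is visible of it).
The state is a dict: "time_s": time; "joints": joint angles; "joint_velocities": joint speeds; "effort": joint torques, N m; "tcp_pos": TCP position; "ee_rot": TCP orientation; "wrist_force": force on the tool from outside, world axes, zero at the start; "moment": the same for the moment, N m; "gripper_width": opening from 0.0 (shut) to 1.0 (fully open).
Only numpy, scipy, OpenCV 4.12 (cv2) and the standard library are available. Lean on these libraries where they do the work, as an engineer would, in place of code of your own. Each camera call takes 0.05 s, during which the arm holds its last target.

TASK

Load the flattening press: lift its platen off the guide rod and lay it flat on the bench with the press arm left open, then thread every drilled plywood plate on the bench over the rod, flat down on the seat and lined up along it. Put the platen back over the rod on top of the stack, lined up the same way, and last bring the weighted press arm down so that its pad rests on the platen. Leave the black tape roll and the hex keys where they are.

Things in the scene. Friction and masses are not known exactly. Their poses are not given: they have to be found in the camera images.
- press: small flattening press, fixed. Origin: foot of its guide rod, on the bench top; z up. Base plate 10 mm thick, x -70 to 110, y -42 to 54 mm. Seat: dark steel bar, x -63 to 21, y -15 to 15 mm, top 30 mm above the bench. Plates and platen lie on it with the rod through their hole, their length along the seat, other end to -x sticking out past seat and base. Arm bracket at x 80, 102 mm high
- rod_foot (a point): point on the guide rod's axis at the level of the seat's top, 30 mm above the bench; axes as the press. The rod is vertical, 12 mm diameter. Two upright pins, 8 mm diameter, their tops 90 mm above the bench, stand beside the seat at x -36, y 28.5 and -28.5 mm of the press, so a 40 mm wide plate passes between them with 4.5 mm to spare on each side
- rod_tip (a point): tip of the guide rod, 164 mm above the bench; its last 16 mm taper to 5 mm diameter
- press_arm (a joint): angle of the weighted arm, rad. Hinge along the press's y through x 80, y 14, z 90 mm of the press. 0 = level, pointing to -x beside the rod; 1.57 upright; at its stop 1.9 it leans back and stays open. Below about 1.45 it sinks by its own weight, slowly (damped, under 1.5 rad/s), until its pad rests: near 0.01 or 0.16 with 2 or 3 plates and the platen. Lower stop -0.35
- lever_grip (a point): middle of the black round grip at the arm's free end: 18 mm diameter, 44 mm long along the arm, 120 mm from the hinge. Arm: steel bar 14 mm high, 12 mm wide, 0.3 kg. Open, the grip points up and back and can be pinched from above across the press's y, or pushed from behind
- pad_axis (a point): axis of the round rubber pad (radius 10 mm, 12 mm wide) under the arm, 80 mm from the hinge; it comes down on the platen right beside the rod, its axis then 10 mm above the platen's upper face
- platen: aluminium press platen, 130x40x12 mm, 0.25 kg. Origin: centre of its underside, x along its length, z up. 16 mm through hole at x 43, y 0 mm. Grip tab on its upper face at x -47: a block 30 mm (x) by 16 mm (y), from z 12 to 42 mm. At the start it is parked on the seat, over the rod
- platen_hole (a point): centre of the platen's hole, at half its thickness (6 mm above the underside). Room to lay the platen down: the plates lie in a field of four places (two rows along the bench's front edge, which runs diagonally along world (-1, 1); rows centred 0.43 and 0.55 m from the base axis, measured at right angles to that edge), of which at least one is empty
- plate1: drilled plywood plate, 130x40x12 mm, about 60 g, lying flat on the bench; may be absent. Origin at the centre of its underside, x along its length. One 16 mm through hole near one end, at x +43 mm, y 0; at the other end (x -47) it can be gripped across its 40 mm width, 90 mm from the hole, where the rod stays clear of the gripper
- plate1_hole (a point): centre of the hole of plate1, at half its thickness
- plate2: drilled plywood plate, 130x40x12 mm, about 60 g, lying flat on the bench; may be absent. Origin at the centre of its underside, x along its length. One 16 mm through hole near one end, at x +43 mm, y 0; at the other end (x -47) it can be gripped across its 40 mm width, 90 mm from the hole, where the rod stays clear of the gripper
- plate2_hole (a point): centre of the hole of plate2, at half its thickness
- plate3: drilled plywood plate, 130x40x12 mm, about 60 g, lying flat on the bench; may be absent. Origin at the centre of its underside, x along its length. One 16 mm through hole near one end, at x +43 mm, y 0; at the other end (x -47) it can be gripped across its 40 mm width, 90 mm from the hole, where the rod stays clear of the gripper
- plate3_hole (a point): centre of the hole of plate3, at half its thickness
- plate4: drilled plywood plate, 130x40x12 mm, about 60 g, lying flat on the bench; may be absent. Origin at the centre of its underside, x along its length. One 16 mm through hole near one end, at x +43 mm, y 0; at the other end (x -47) it can be gripped across its 40 mm width, 90 mm from the hole, where the rod stays clear of the gripper
- plate4_hole (a point): centre of the hole of plate4, at half its thickness
- black_tape: roll of black tape, 67 mm wide, 19 high; a bystander, leave it alone
- hex_keys: hex key set in a holder, 28x100x16 mm, on the far side of the press, towards the monitor (an upright screen, its lower edge 140 mm above the bench); a bystander, leave it alone

How it is judged (in metres and radians):
On the way, in this order (a step that is already met when the one before it is completed fails the run):
1. the platen lies flat on the bench, let go, clear of the rod, the arm still open (horizontal distance between platen and rod_foot above 0.1 m and height (world z) of platen below 0.02 m and angle between platen's own z axis and vertical below 0.1 rad and linear speed of platen below 0.03 m/s and contact force between the fingers and platen below 0.1 N and value of joint press_arm above 1.2 rad), for 0.2 s.
2. every plate is down on the stack over the rod, lined up with the seat, the platen still off, the arm open (horizontal distance between each of plate1_hole, plate2_hole, plate3_hole, plate4_hole and rod_foot below 0.005 m and x of each of plate1, plate2, plate3, plate4 in the frame of press below -0.03 m and y of plate1 in the frame of press between -0.011 and 0.011 m and angle between the z axis of each of plate1, plate2, plate3, plate4 and the z axis of press, either way round below 0.07 rad and height (world z) of each of plate1_hole, plate2_hole, plate3_hole, plate4_hole below 0.068 m and linear speed of each of plate1, plate2, plate3, plate4 below 0.03 m/s and y of plate2 in the frame of press between -0.011 and 0.011 m and y of plate3 in the frame of press between -0.011 and 0.011 m and y of plate4 in the frame of press between -0.011 and 0.011 m and value of joint press_arm above 1.2 rad and horizontal distance between platen_hole and rod_foot above 0.03 m and contact force between the fingers and plate1 below 0.1 N and contact force between the fingers and plate2 below 0.1 N and contact force between the fingers and plate3 below 0.1 N and contact force between the fingers and plate4 below 0.1 N), for 0.2 s.
3. the platen is over the rod on top of the plates, let go, the arm still open (horizontal distance between platen_hole and rod_foot below 0.005 m and x of platen in the frame of press below -0.03 m and y of platen in the frame of press between -0.011 and 0.011 m and angle between platen's own z axis and vertical below 0.07 rad and height (world z) of platen_hole between 0.054 and 0.08 m and linear speed of platen below 0.03 m/s and value of joint press_arm above 1.2 rad and contact force between the fingers and platen below 0.1 N), for 0.2 s.
4. the press arm's pad rests on the platen (z of pad_axis in the frame of platen between 0.017 and 0.026 m and velocity of joint press_arm between -0.1 and 0.1 rad/s and horizontal distance between platen_hole and rod_foot below 0.005 m and x of platen in the frame of press below -0.03 m and y of platen in the frame of press between -0.011 and 0.011 m and angle between platen's own z axis and vertical below 0.07 rad and height (world z) of platen_hole between 0.054 and 0.08 m and linear speed of platen below 0.03 m/s), for 0.3 s.
At the end, for the whole second after the job is handed in: Every plate present is over the rod (hole within 5 mm of its axis), flat (4 degrees), down on the stack without gaps, its length along the seat within 14 degrees with the free end to the press's -x; the platen likewise on top of them; the arm's pad rests on the platen (within 4 mm), at rest (all of step 4 and horizontal distance between each of plate1_hole, plate2_hole, plate3_hole, plate4_hole and rod_foot below 0.005 m and x of each of plate1, plate2, plate3, plate4 in the frame of press below -0.03 m and y of plate1 in the frame of press between -0.011 and 0.011 m and angle between the z axis of each of plate1, plate2, plate3, plate4 and the z axis of press, either way round below 0.07 rad and height (world z) of each of plate1_hole, plate2_hole, plate3_hole, plate4_hole below 0.068 m and linear speed of each of plate1, plate2, plate3, plate4 below 0.03 m/s and y of plate2 in the frame of press between -0.011 and 0.011 m and y of plate3 in the frame of press between -0.011 and 0.011 m and y of plate4 in the frame of press between -0.011 and 0.011 m); the robot touches nothing.
It fails at once if the tape roll was pushed more than 3 cm (distance of black_tape from where it was at the start of the episode above 0.03 m).
It fails at once if the hex key set was pushed more than 3 cm (distance of hex_keys from where it was at the start of the episode above 0.03 m).
Of plate1, plate2, plate3, plate4 only 2 to 3 are there at a start; the rules pass over those that are not, and their reading is None.
At some moment in a run one of plate1, plate2, plate3, plate4 may be knocked a few centimetres aside while the robot is not near it.
Once in a run the grip may slacken for a moment while it holds something.
It also fails if it takes over 210 s, if anything falls off the work surface, if the arm or the gripper's body presses on something with over 40 N, if the wrist force passes 120 N, or if a joint passes its speed limit or range.

## Working session

There is one attempt and no reset: what is moved stays moved. The work goes in short steps, Python scripts to look and compute and a tool call to move; the robot and the scene stay as the last step left them, time stands still between calls to the robot, and variables do not carry over. Pictures are saved under pics/ and viewed, and the job is handed in when it is done.

Besides the shell and the picture viewer there is one more tool, called after ">>>" by a JSON object that holds its "fn" and its "kwargs". move_arm: Moves the arm, as the interface text tells. Its arguments: {"type":"object","properties":{"series":{"type":"array","items":{"type":"array","items":{"type":"array","items":{"type":"number","minimum":-1,"maximum":1}}}}},"required":["series"]}

```bash
ls -la; mkdir -p pics
cat > h.py <<'E'
import numpy as np, cv2
from station import r, viewer, spotter
def cap(cam,name):
    P=viewer.camera_params(cam); im,d=viewer.capture(cam)
    cv2.imwrite(f'pics/{name}.png',im[:,:,::-1]); np.savez(f'pics/{name}.npz',d=d,mtx=P['mtx'],pose=P['pose'],im=im)
    return im,d,np.array(P['mtx']),np.array(P['pose'])
def unproj(u,v,z,K,T):
    p=np.array([(u-K[0,2])/K[0,0]*z,(v-K[1,2])/K[1,1]*z,z])
    return T[:3,:3]@p+T[:3,3]
def ray_z(u,v,K,T,h):
    d=T[:3,:3]@np.array([(u-K[0,2])/K[0,0],(v-K[1,2])/K[1,1],1]); o=T[:3,3]
    return o+d*(h-o[2])/d[2]
def cloud(d,K,T):
    v,u=np.indices(d.shape); X=np.stack([(u-K[0,2])/K[0,0]*d,(v-K[1,2])/K[1,1]*d,d],-1)
    return X@T[:3,:3].T+T[:3,3]
def proj(p,K,T):
    c=T[:3,:3].T@(np.array(p)-T[:3,3]); return K[0,0]*c[0]/c[2]+K[0,2],K[1,1]*c[1]/c[2]+K[1,2]
E
python3 - <<'E'
from h import *
np.set_printoptions(precision=4,suppress=True)
print(r.sense())
for c in ['scene','top','wrist']:
    im,d,K,T=cap(c,c+'0'); print(c,K,T)
E
```

```text
total 12
drwxr-xr-x  3 agent agent 4096 Dec  6 07:23 .
drwxr-xr-x 23 root  root  4096 Dec  6 07:23 ..
drwxr-xr-x  2 agent agent 4096 Dec  6 07:23 pics
{'time_s': 0.0, 'joints': array([ 83.799 ,  22.0916,   0.3796,  -0.0274, -68.4087, -14.8154]), 'joint_velocities': array([-0.0317,  0.0392,  0.0134,  0.0172,  0.075 ,  0.0106]), 'effort': array([  0.0005, -39.0664,  18.7406,   4.2198,   0.0111,  -0.0002]), 'tcp_pos': array([0.224 , 0.583 , 0.2912]), 'ee_rot': array([[-0.0007, -0.3588, -0.9334],
       [-0.002 , -0.9334,  0.3588],
       [-1.    ,  0.0022, -0.0001]]), 'wrist_force': array([ 0.4602, -0.0213, -0.4308]), 'moment': array([-0.0074,  0.0311, -0.0075]), 'gripper_width': 0.9989025746698678}
scene [[420.2593   0.     279.9539]
 [  0.     420.2593 217.0628]
 [  0.       0.       1.    ]] [[ 0.7423 -0.5309  0.4089  0.0294]
 [-0.67   -0.5796  0.4638 -0.4177]
 [-0.0092 -0.6183 -0.7859  1.0412]
 [ 0.      0.      0.      1.    ]]
top [[483.444    0.     277.4567]
 [  0.     483.444  208.6809]
 [  0.       0.       1.    ]] [[ 0.0124 -0.9856  0.1689  0.2687]
 [-0.9998 -0.0096  0.0172  0.1129]
 [-0.0153 -0.1691 -0.9855  1.4766]
 [ 0.      0.      0.      1.    ]]
wrist [[366.2761   0.     277.87  ]
 [  0.     366.2761 207.8301]
 [  0.       0.       1.    ]] [[-0.3584 -0.905  -0.2294  0.2873]
 [-0.9336  0.348   0.0857  0.5591]
 [ 0.0023  0.2448 -0.9696  0.382 ]
 [ 0.      0.      0.      1.    ]]
```

View pics/scene0.png

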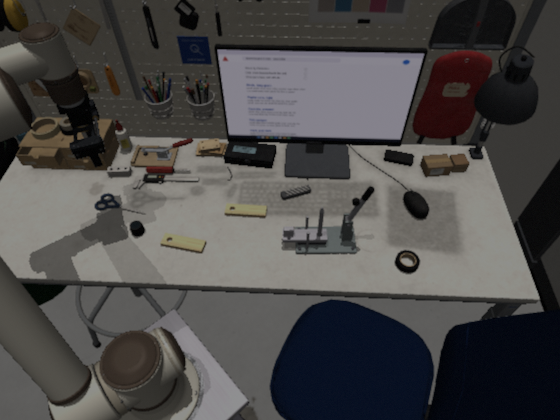

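View pics/top0.png

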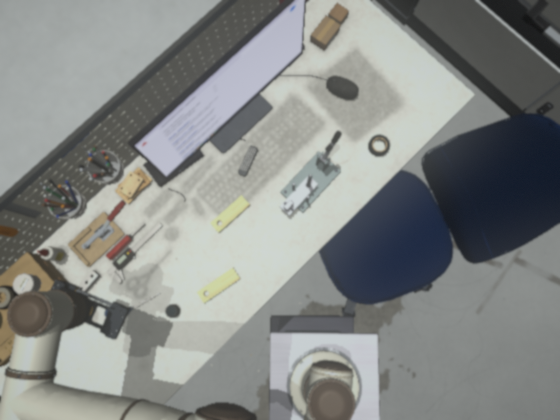

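View pics/wrist0.png

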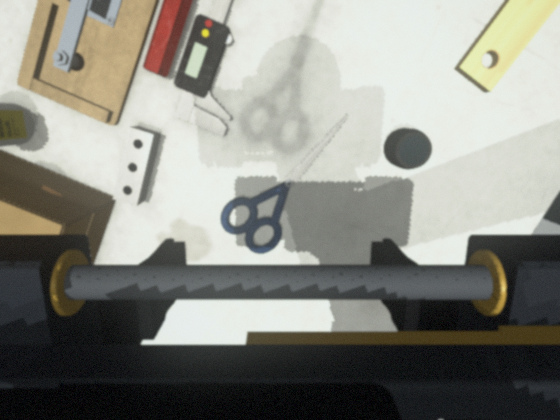

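Run:
```python
from h import *
np.set_printoptions(precision=4,suppress=True)
for cam in ['top','scene']:
    im,d,K,T=cap(cam,cam+'1')
    for n in ['plate1','platen','press','press_arm','lever_grip','rod_tip','hex_keys','black_tape','plate1_hole','platen_hole']:
        try: L=spotter.trace(cam,n)
        except Exception as e: print(n,e); continue
        for o in L[:4]:
            u,v=o['centre']; m=o['mask']; 
            C=cloud(d,K,T)[m&(d>0)]
            print(cam,n,round(o['conf'],2),[u,v],m.sum(),np.median(C,0) if len(C) else None)
    # big crops
    img=cv2.resize(im[140:320,150:420] if cam=='top' else im[160:300,140:440],None,fx=2.6,fy=2.6,interpolation=cv2.INTER_CUBIC)
    cv2.imwrite(f'pics/{cam}1c.png',img[:,:,::-1])
```

```text
top plate1 0.71 [228.0, 216.8] 558 [0.5026 0.2846 0.0111]
top plate1 0.7 [219.8, 284.6] 528 [0.2888 0.3105 0.0115]
top platen 0.64 [298.2, 194.6] 558 [0.557  0.0762 0.0419]
top platen 0.23 [228.3, 211.0] 550 [0.5037 0.2854 0.0112]
top press 0.69 [317.3, 177.7] 1444 [0.6307 0.0168 0.0108]
top press_arm 0.6 [297.9, 197.6] 563 [0.5536 0.0792 0.0417]
top press_arm 0.47 [334.2, 142.8] 169 [ 0.6707 -0.0091  0.1778]
top lever_grip 0.76 [330.4, 141.9] 198 [ 0.6735 -0.0111  0.1781]
top rod_tip 0.63 [313.8, 176.9] 1489 [0.6289 0.0197 0.011 ]
top hex_keys 0.79 [248.7, 159.3] 260 [0.6729 0.234  0.0141]
top black_tape 0.84 [381.3, 141.5] 325 [ 0.7237 -0.1764  0.0169]
top platen_hole 0.66 [297.3, 191.6] 584 [0.5573 0.0761 0.0418]
top platen_hole 0.31 [219.9, 284.2] 562 [0.2874 0.31   0.0114]
scene plate1 0.69 [245.3, 212.0] 455 [0.5034 0.2824 0.0114]
scene plate1 0.55 [185.3, 242.8] 538 [0.2858 0.3126 0.0117]
scene platen 0.58 [300.6, 234.7] 579 [0.5468 0.0813 0.0424]
scene press 0.73 [335.2, 236.8] 1701 [0.6316 0.0113 0.0132]
scene press 0.34 [359.4, 201.9] 275 [ 0.6701 -0.011   0.1733]
scene press_arm 0.72 [337.0, 236.3] 1713 [0.6356 0.0101 0.0131]
scene press_arm 0.67 [356.3, 206.4] 316 [ 0.6708 -0.0109  0.1719]
scene lever_grip 0.51 [361.0, 200.6] 328 [ 0.672  -0.0105  0.1711]
scene rod_tip 0.88 [336.6, 236.5] 1600 [0.6326 0.0089 0.013 ]
scene hex_keys 0.79 [292.8, 193.2] 252 [0.6701 0.2319 0.0135]
scene hex_keys 0.58 [241.5, 211.6] 500 [0.5014 0.285  0.0113]
scene black_tape 0.57 [404.9, 265.6] 353 [ 0.7183 -0.1766  0.0184]
scene platen_hole 0.7 [299.5, 238.0] 611 [0.5495 0.0794 0.0423]
```

View pics/top1c.png

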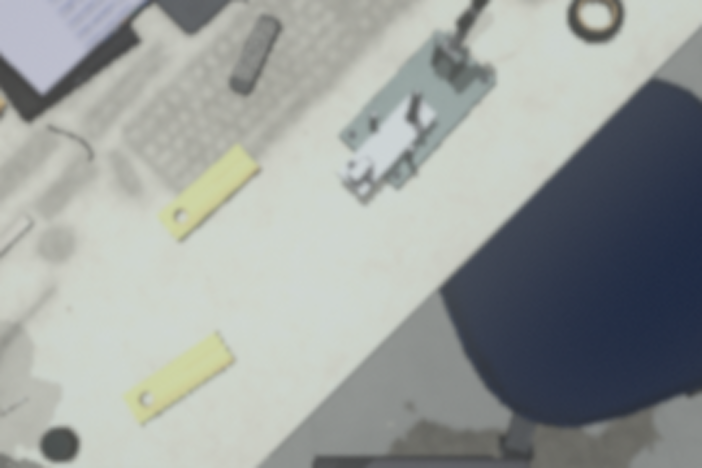

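View pics/scene1c.png

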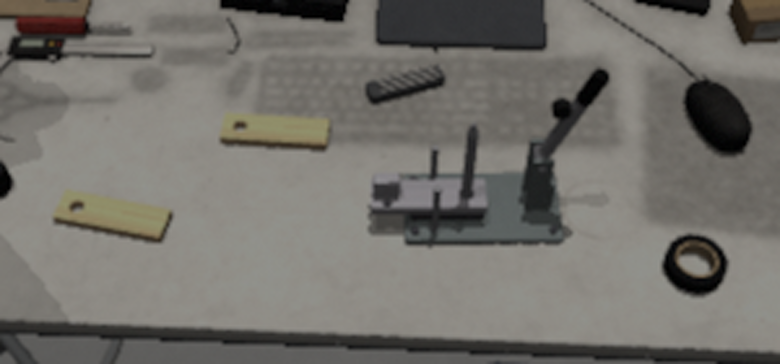

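>>> {"fn": "move_arm", "kwargs": {"series": [[[0, 0, -0.25, 0.42, -0.65, 0, 1], [0, 0, -0.25, 0.42, -0.65, 0, 1], [0, 0, -0.25, 0.42, -0.65, 0, 1], [0, 0, -0.25, 0.42, -0.65, 0, 1], [0, 0, -0.25, 0.42, -0.65, 0, 1], [0, 0, -0.25, 0.42, -0.65, 0, 1], [0, 0, -0.25, 0.42, -0.65, 0, 1], [0, 0, -0.25, 0.42, -0.65, 0, 1], [0, 0, -0.25, 0.42, -0.65, 0, 1], [0, 0, -0.25, 0.42, -0.65, 0, 1], [0, 0, -0.25, 0.42, -0.65, 0, 1], [0, 0, -0.25, 0.42, -0.65, 0, 1], [0, 0, 0, 0, 0, 0, 1]]]}}

```text
time_s: 2.88
tcp_pos: [0.5338, 0.1005, 0.2938]
ee_rot: [[0.006, -0.715, -0.699], [0.003, -0.699, 0.715], [-1.0, -0.006, -0.002]]
wrist_force: [0.4, 0.3, -0.4]
gripper_width: 1.001
```

Run:
```python
from h import *
np.set_printoptions(precision=4,suppress=True)
s=r.sense(); print(s['time_s'],s['joints'],s['tcp_pos'],s['ee_rot'],s['wrist_force'])
cap('wrist','w1'); cap('top','top2')
```

```text
2.875 [ 27.7814  13.8693 -11.1723   0.0139 -64.5896  16.5874] [0.5338 0.1005 0.2938] [[ 0.0058 -0.7148 -0.6993]
 [ 0.0028 -0.6993  0.7148]
 [-1.     -0.0061 -0.002 ]] [ 0.3648  0.2729 -0.4247]
```

View pics/w1.png

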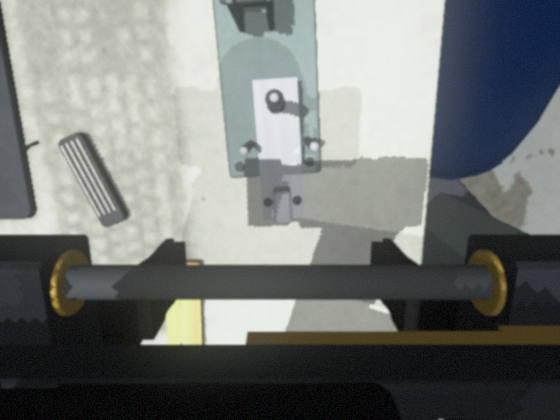

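Run:
```python
from h import *
im=cv2.imread('pics/w1.png')
cv2.imwrite('pics/w1c.png',cv2.resize(im[0:240,180:360],None,fx=2.5*1.3,fy=2.5,interpolation=cv2.INTER_CUBIC)[:, :] if 0 else cv2.resize(im[60:240,200:350],None,fx=3.3,fy=3.3,interpolation=cv2.INTER_CUBIC))
```

```text
(no output)
```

View pics/w1c.png

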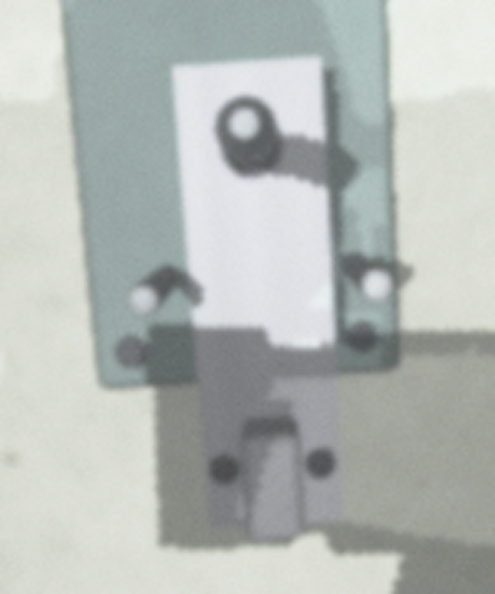

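```bash
cat >> h.py <<'E'
def load(n):
    z=np.load(f'pics/{n}.npz'); return z['im'],z['d'],z['mtx'],z['pose']
E
python3 - <<'E'
from h import *
np.set_printoptions(precision=4,suppress=True)
im,d,K,T=load('w1')
print(T)
f=lambda a,b,h: ray_z(200+a/3.3,60+b/3.3,K,T,h)
rod=f(244,123,.164); pl=f(144,299,.09); pr=f(377,285,.09)
print(rod,pl,pr, np.linalg.norm(pl-pr)); m=(pl+pr)/2
yx=(pl-pr)[:2]; print('yaw x from pins',np.degrees(np.arctan2(yx[1],yx[0]))-90, 'mid-rod',m-rod,np.linalg.norm((m-rod)[:2]),np.degrees(np.arctan2(*(rod-m)[1::-1])))
# platen top corners at z .042
c=[f(*p,.042) for p in [(172,67),(322,57),(207,523)]]
print(c)
for a,b in [(0,1),(2,0)]:
    v=c[b]-c[a]; print(np.linalg.norm(v),np.degrees(np.arctan2(v[1],v[0])))
t=[f(*p,.072) for p in [(243,435),(297,432),(250,540),(300,535)]]
print('tab centre',np.mean(t,0),t)
C=cloud(d,K,T)
print('depth platen z',np.median(C[100:140,265:270,2]), 'bench',C[200,200,2],'tabtop', C[60+480//3,200+270//3.3.__int__()])
s=r.sense()
# monitor
im,d,K,T=load('top2'); C=cloud(d,K,T); M=(C[...,2]>.12)&(C[...,2]<.6)&(d>0)
n=(C[...,0]+C[...,1])/2**.5; t=(C[...,1]-C[...,0])/2**.5
Z=M&(t>-.6)&(t<.2)&(n>.6)
print('monitor min n',np.percentile(n[Z],[0,1,5,50]), C[...,2][Z].max())
E
```

```text
[[-0.7145 -0.6797 -0.1659  0.5809]
 [-0.6996  0.6921  0.1774  0.0525]
 [-0.0058  0.2428 -0.9701  0.3846]
 [ 0.      0.      0.      1.    ]]
[0.5909 0.0474 0.164 ] [0.583  0.0919 0.09  ] [0.5452 0.0501 0.09  ] 0.056357896918758435
yaw x from pins -42.16851873649066 mid-rod [-0.0268  0.0236 -0.074 ] 0.03566565129701108 -41.35929557163041
[array([0.6203, 0.0478, 0.042 ]), array([0.5932, 0.0178, 0.042 ]), array([0.5254, 0.1331, 0.042 ])]
0.040364808898941645 -132.02105278097028
0.1275600021056361 -41.94690828683119
tab centre [0.5249 0.1064 0.072 ] [array([0.5402, 0.102 , 0.072 ]), array([0.5306, 0.0914, 0.072 ]), array([0.5187, 0.1213, 0.072 ]), array([0.5101, 0.1109, 0.072 ])]
depth platen z 0.04022050088392237 bench -0.0013551014210749779 tabtop [0.5113 0.1107 0.0686]
monitor min n [0.7265 0.728  0.7288 0.7413] 0.4671303173750314
```

>>> {"fn": "move_arm", "kwargs": {"series": [[[0, 0, 0.45, -0.15, 0.11, 0, 0.6], [0, 0, 0, 0, 0, -0.6, 0.6], [0, 0, 0, 0, 0, -0.6, 0.6], [0, 0, 0, 0, 0, -0.6, 0.6], [0, 0, 0, 0, 0, 0, 0.6]]]}}

```text
time_s: 3.6
tcp_pos: [0.5211, 0.1148, 0.1856]
ee_rot: [[0.01, -0.658, -0.753], [0.006, -0.753, 0.658], [-1.0, -0.011, -0.003]]
wrist_force: [-0.4, -0.6, 0.1]
gripper_width: 0.619
```

```bash
cat >> h.py <<'E'
np.set_printoptions(precision=4,suppress=True)
def st():
    s=r.sense(); R=s['ee_rot']; print('t',s['time_s'],'tcp',s['tcp_pos'],'yawz %.2f'%np.degrees(np.arctan2(R[1,2],R[0,2])),'tilt x',R[:,0],'F',s['wrist_force'],'q',s['joints'],'g',s['gripper_width']); return s
E
python3 - <<'E'
from h import *
st(); cap('wrist','w2')
E
```

```text
t 3.6 tcp [0.5211 0.1148 0.1856] yawz 138.87 tilt x [ 0.0099  0.0065 -0.9999] F [-0.4259 -0.5616  0.0554] q [ 29.8335  19.033  -21.1447  -0.0528 -49.1485  19.0702] g 0.6185515009084029
```

View pics/w2.png

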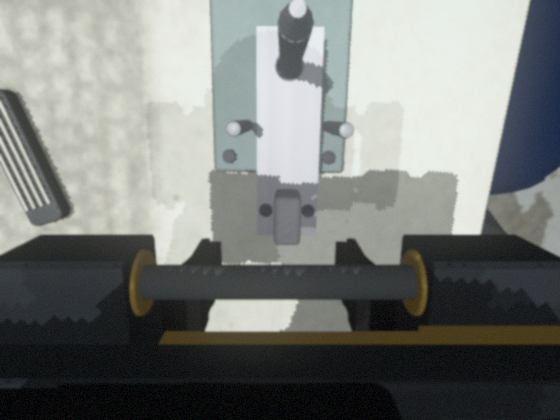

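>>> {"fn": "move_arm", "kwargs": {"series": [[[-0.05, 0.07, -0.1, 0.05, -0.13, -0.35, 0.6], [0, 0, 0, 0, 0, -0.35, 0.6], [0, 0, 0, 0, 0, 0, 0.6]]]}}

```text
time_s: 4.03
tcp_pos: [0.5278, 0.109, 0.148]
ee_rot: [[0.012, -0.667, -0.745], [0.004, -0.745, 0.667], [-1.0, -0.011, -0.006]]
wrist_force: [-0.1, 0.2, 0.1]
gripper_width: 0.6
```

Run:
```python
from h import *
st(); cap('wrist','w3')
```

```text
t 4.025 tcp [0.5278 0.109  0.148 ] yawz 138.19 tilt x [ 0.0117  0.0038 -0.9999] F [-0.1172  0.202   0.1383] q [ 28.9735  22.2474 -22.9085   0.1911 -44.1503  19.0778] g 0.5995621016120622
```

View pics/w3.png

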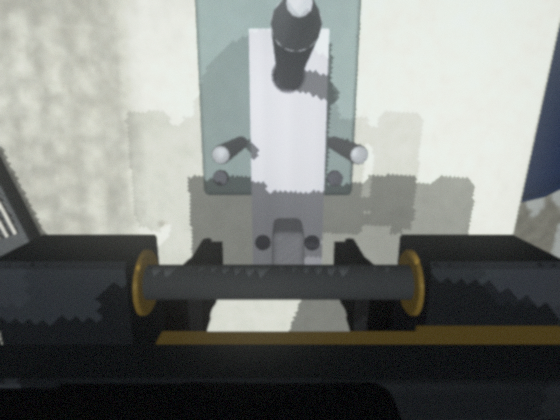

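```bash
cat >> h.py <<'E'
Y0=-42.0
def press2w(p,rod=(0.5909,0.0474),yaw=None):
    a=np.radians(Y0 if yaw is None else yaw); return np.array([rod[0]+np.cos(a)*p[0]-np.sin(a)*p[1],rod[1]+np.sin(a)*p[0]+np.cos(a)*p[1],p[2]])
E
python3 - <<'E'
from h import *
im,d,K,T=load('w3'); s=r.sense(); R=s['ee_rot']
print(T)
for z in (0.051,0.07): print('grasp line pix',proj(s['tcp_pos']+R[:,0]*z,K,T))
print([ray_z(u,v,K,T,.072) for u,v in [(275,220),(303,220),(275,250),(303,250)]], ray_z(300,6,K,T,.164), ray_z(221,155,K,T,.09),ray_z(359,155,K,T,.09))
cv2.imwrite('pics/w3c.png',cv2.resize(im[0:270,180:400],None,fx=2.2,fy=2.2,interpolation=cv2.INTER_CUBIC)[:,:,::-1])
E
```

```text
[[-0.6664 -0.7257 -0.1714  0.5775]
 [-0.7455  0.6453  0.1667  0.064 ]
 [-0.0103  0.2388 -0.971   0.2391]
 [ 0.      0.      0.      1.    ]]
grasp line pix (np.float64(277.37937648479254), np.float64(281.26243717881425))
grasp line pix (np.float64(277.3393356091968), np.float64(263.3758199369969))
[array([0.5445, 0.0977, 0.072 ]), array([0.5357, 0.0878, 0.072 ]), array([0.5333, 0.1077, 0.072 ]), array([0.5243, 0.0976, 0.072 ])] [0.5903 0.0481 0.164 ] [0.583  0.0922 0.09  ] [0.5458 0.0505 0.09  ]
```

View pics/w3c.png

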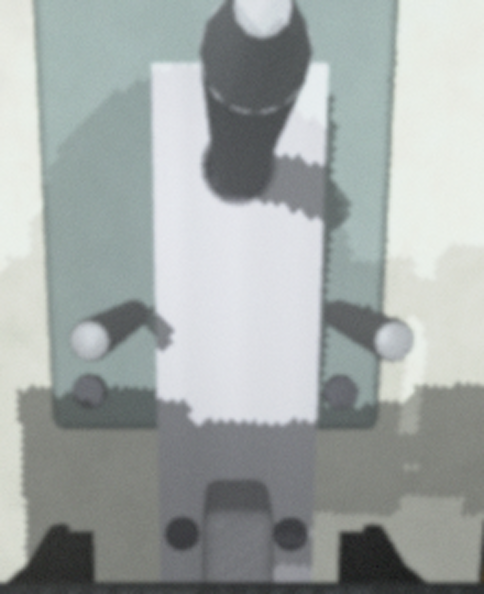

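>>> {"fn": "move_arm", "kwargs": {"series": [[[-0.03, 0.08, 0, -0.07, -0.03, -0.25, 0.6], [0, 0, 0, 0, 0, -0.2, 0.6], [0, 0, 0, 0, 0, 0, 0.6]]]}}

```text
time_s: 4.45
tcp_pos: [0.5249, 0.1075, 0.1219]
ee_rot: [[0.005, -0.667, -0.745], [0.002, -0.745, 0.667], [-1.0, -0.004, -0.003]]
wrist_force: [-0.5, 0.9, 0.7]
gripper_width: 0.596
```

```bash
cat >> h.py <<'E'
def inpress(p,rod=(0.5909,0.0474)):
    a=np.radians(Y0); e=np.array(p[:2])-rod; return np.array([np.cos(a)*e[0]+np.sin(a)*e[1],-np.sin(a)*e[0]+np.cos(a)*e[1]])
def go(target,yaw=None):
    """print remaining world move of grasp point in scaled units"""
    s=r.sense(); R=s['ee_rot']; g=s['tcp_pos']+R[:,0]*.051
    e=np.array(target)-g; x=R[:,0]; yz=np.degrees(np.arctan2(R[1,2],R[0,2]))
    tz=0 if yaw is None else (yaw-yz+180)%360-180
    print('grasp',g,'press',inpress(g),'need mm',e*1e3,'scaled',e/.06,'turn',np.degrees([-x[1],x[0]])/8,tz/8)
E
python3 - <<'E'
from h import *
st(); p=press2w((-.09,0,.064)); go(p,138)
E
```

```text
t 4.45 tcp [0.5249 0.1075 0.1219] yawz 138.20 tilt x [ 0.0048  0.0015 -1.    ] F [-0.4996  0.9246  0.7245] q [ 28.9595  24.2363 -24.5262   0.0885 -40.9536  19.171 ] g 0.5964498872239785
grasp [0.5251 0.1076 0.0709] press [-0.0892  0.0007] need mm [-1.0813  0.0094 -6.9277] scaled [-0.018   0.0002 -0.1155] turn [-0.0108  0.0346] -0.02461499180207838
```

>>> {"fn": "move_arm", "kwargs": {"series": [[[-0.01, 0.03, -0.02, -0.01, 0, -0.1, 0.6], [0, 0, 0, 0, 0, 0, 0.6], [0, 0, 0, 0, 0, 0, 0.0], [0, 0, 0, 0, 0, 0, 0.0], [0, 0, 0, 0, 0, 0, 0.0], [0, 0, 0, 0, 0, 0, 0.0], [0, 0, 0, 0, 0, 0, 0.0]]]}}

```text
time_s: 5.32
tcp_pos: [0.5247, 0.1078, 0.1164]
ee_rot: [[0.002, -0.669, -0.744], [0.001, -0.744, 0.669], [-1.0, -0.002, -0.001]]
wrist_force: [-0.6, -0.2, 0.1]
gripper_width: 0.182
```

Run:
```python
from h import *
st(); p=press2w((-.09,0,.064)); go(p,138)
```

```text
t 5.325 tcp [0.5247 0.1078 0.1164] yawz 138.04 tilt x [ 0.0019  0.0006 -1.    ] F [-0.6414 -0.1761  0.0794] q [ 28.9731  24.7489 -24.7023   0.0397 -40.4355  19.0395] g 0.18227103091138286
grasp [0.5248 0.1078 0.0654] press [-0.0895  0.0007] need mm [-0.8099 -0.1645 -1.4197] scaled [-0.0135 -0.0027 -0.0237] turn [-0.0041  0.014 ] -0.0053454125716179135
```

>>> {"fn": "move_arm", "kwargs": {"series": [[[0, 0, 0, 0, 0, 0.2, 0], [0, 0, 0, 0, 0, 0.2, 0], [0, 0, 0, 0, 0, 0.2, 0], [0, 0, 0, 0, 0, 0.0, 0]]]}}

```text
time_s: 5.82
tcp_pos: [0.5242, 0.1076, 0.1547]
ee_rot: [[0.001, -0.669, -0.743], [0.001, -0.743, 0.669], [-1.0, -0.001, -0.0]]
wrist_force: [-0.7, -0.3, -3.3]
gripper_width: 0.181
```

Run:
```python
from h import *
st(); p=press2w((-.09,0,.2)); go(p,138)
```

```text
t 5.825 tcp [0.5242 0.1076 0.1547] yawz 138.01 tilt x [ 0.0012  0.0008 -1.    ] F [-0.7162 -0.3095 -3.3009] q [ 28.9738  21.6262 -22.609   -0.0114 -45.6825  19.0447] g 0.18103566191571716
grasp [0.5243 0.1077 0.1037] press [-0.0899  0.0002] need mm [-0.2384 -0.0497 96.2991] scaled [-0.004  -0.0008  1.605 ] turn [-0.0059  0.0085] -0.0013223879169999009
```

>>> {"fn": "move_arm", "kwargs": {"series": [[[0, 0, 0, 0, 0, 0.3, 0], [0, 0, 0, 0, 0, 0.3, 0], [0, 0, 0, 0, 0, 0.3, 0], [0, 0, 0, 0, 0, 0.3, 0], [0, 0, 0, 0, 0, 0.3, 0], [0, 0, 0, 0, 0, 0.4, 0], [0, 0, 0, 0, 0, 0.1, 0], [0, 0, 0, 0, 0, 0, 0]]]}}

```text
time_s: 6.82
tcp_pos: [0.5215, 0.1071, 0.2754]
ee_rot: [[-0.005, -0.67, -0.742], [0.001, -0.742, 0.67], [-1.0, 0.002, 0.004]]
wrist_force: [-0.4, 0.0, -3.1]
gripper_width: 0.182
```

Run:
```python
from h import *
st(); p=press2w((-.09,0,.2)); go(p,138); cap('scene','s3'); cap('wrist','w4')
im,d,K,T=load('s3'); cv2.imwrite('pics/s3c.png',cv2.resize(im[140:300,200:440],None,fx=3,fy=3)[:,:,::-1])
```

```text
t 6.825 tcp [0.5215 0.1071 0.2754] yawz 137.93 tilt x [-0.0047  0.0011 -1.    ] F [-0.4158  0.0288 -3.1136] q [ 28.9856  13.914  -13.8153  -0.2081 -62.4763  19.0422] g 0.1821168602316541
grasp [0.5213 0.1071 0.2244] press [-0.0917 -0.0022] need mm [  2.7519   0.473  -24.3908] scaled [ 0.0459  0.0079 -0.4065] turn [-0.0077 -0.0336] 0.008619332019247139
```

View pics/s3c.png

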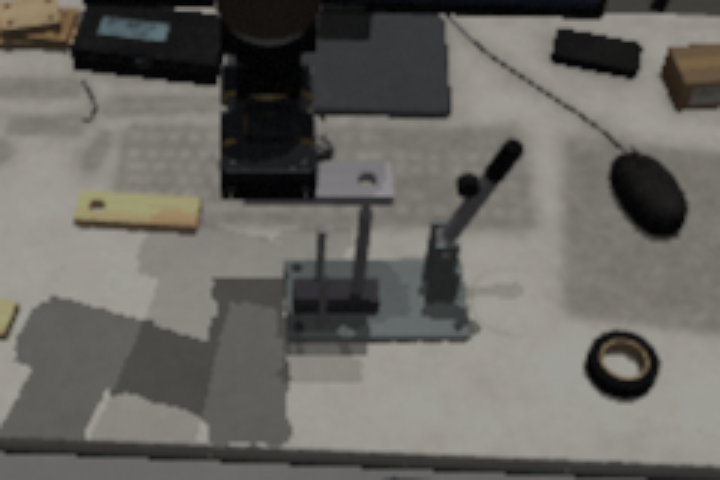

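View pics/w4.png

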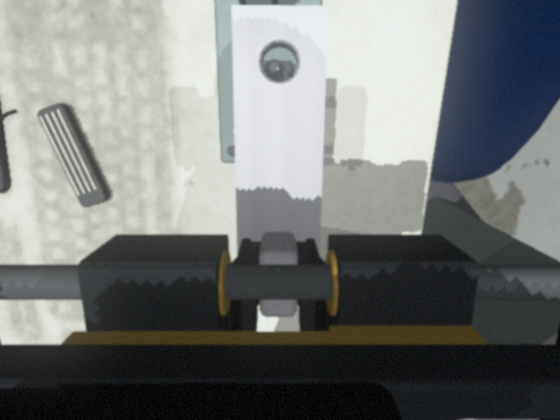

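Run:
```python
from h import *
im,d,K,T=load('top1'); C=cloud(d,K,T)
c=np.array([.378,.40]); a=np.radians(-42); u=np.array([np.cos(a),np.sin(a)]); w=np.array([-u[1],u[0]])
E=C[...,:2]-c; X=E@u; Y=E@w
print('center px',proj([*c,0],K,T))
for hx,hy in [(.065,.02),(.09,.04),(.11,.06),(.12,.08)]:
    m=(abs(X)<hx)&(abs(Y)<hy)&(d>0); print(hx,hy,m.sum(),np.percentile(C[m][:,2],[0,50,98,100]))
img=im.copy()
for sx in(-1,1):
  for sy in (-1,1):
    p=proj([*(c+u*sx*.065+w*sy*.02),0],K,T); cv2.circle(img,(int(p[0]),int(p[1])),2,(255,0,0),-1)
cv2.imwrite('pics/plan.png',cv2.resize(img[140:320,100:340],None,fx=3,fy=3)[:,:,::-1])
```

```text
center px (np.float64(191.4340311631947), np.float64(254.188434897233))
0.065 0.02 552 [-0.0101 -0.0004  0.0058  0.0095]
0.09 0.04 1538 [-0.0121 -0.0006  0.0058  0.0095]
0.11 0.06 2799 [-0.0121 -0.0006  0.0064  0.0175]
0.12 0.08 4076 [-0.0121 -0.0006  0.0073  0.0181]
```

View pics/plan.png

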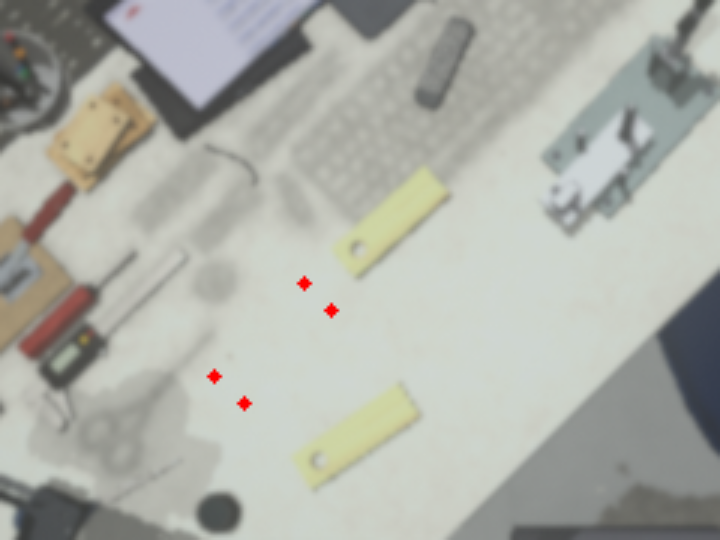

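>>> {"fn": "move_arm", "kwargs": {"series": [[[0, 0, 0, -0.3, 0.55, 0, 0], [0, 0, 0, -0.3, 0.55, 0, 0], [0, 0, 0, -0.3, 0.55, 0, 0], [0, 0, 0, -0.3, 0.55, 0, 0], [0, 0, 0, -0.3, 0.55, 0, 0], [0, 0, 0, -0.3, 0.55, -0.2, 0], [0, 0, 0, -0.3, 0.55, -0.2, 0], [0, 0, 0, -0.3, 0.55, -0.3, 0], [0, 0, 0, -0.3, 0.55, -0.3, 0], [0, 0, 0, -0.3, 0.55, -0.3, 0], [0, 0, 0, 0, 0, -0.3, 0], [0, 0, 0, 0, 0, 0, 0]]]}}

```text
time_s: 8.43
tcp_pos: [0.3317, 0.4441, 0.163]
ee_rot: [[-0.018, -0.672, -0.741], [-0.014, -0.74, 0.672], [-1.0, 0.023, 0.004]]
wrist_force: [-0.2, -0.2, -2.0]
gripper_width: 0.183
```

Run:
```python
from h import *
st(); go((.335,.44,.0354),138)
```

```text
t 8.425 tcp [0.3317 0.4441 0.163 ] yawz 137.78 tilt x [-0.018  -0.0144 -0.9997] F [-0.1864 -0.1701 -1.9995] q [ 69.692   23.0712 -18.2867  -0.8893 -49.7763 -21.324 ] g 0.18271004497536467
grasp [0.3308 0.4434 0.1121] press [-0.4582  0.1203] need mm [  4.1762  -3.3981 -76.6623] scaled [ 0.0696 -0.0566 -1.2777] turn [ 0.1031 -0.1286] 0.026927090337945714
```

>>> {"fn": "move_arm", "kwargs": {"series": [[[0.1, -0.13, 0.02, 0.06, -0.05, -0.3, 0], [0, 0, 0, 0, 0, -0.3, 0], [0, 0, 0, 0, 0, -0.3, 0], [0, 0, 0, 0, 0, -0.2, 0], [0, 0, 0, 0, 0, 0, 0]]]}}

```text
time_s: 9.05
tcp_pos: [0.3376, 0.4415, 0.0976]
ee_rot: [[0.004, -0.67, -0.742], [0.003, -0.742, 0.67], [-1.0, -0.005, -0.001]]
wrist_force: [0.0, -0.1, -1.9]
gripper_width: 0.185
```

Run:
```python
from h import *
st(); go((.335,.44,.0354),138);cap('wrist','w5')
```

```text
t 9.05 tcp [0.3376 0.4415 0.0976] yawz 137.91 tilt x [ 0.0039  0.0034 -1.    ] F [ 0.029  -0.0659 -1.9161] q [ 69.3638  27.7903 -22.9042   0.2176 -39.0434 -21.6253] g 0.1850807936959562
grasp [0.3378 0.4416 0.0466] press [-0.4519  0.1236] need mm [ -2.8101  -1.6376 -11.1906] scaled [-0.0468 -0.0273 -0.1865] turn [-0.0247  0.0276] 0.011608363875076577
```

View pics/w5.png

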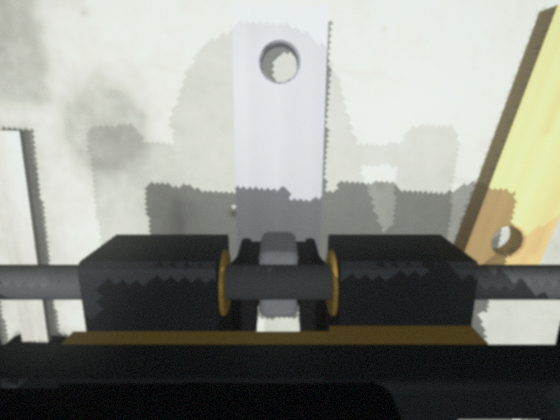

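>>> {"fn": "move_arm", "kwargs": {"series": [[[-0.02, 0.03, 0, 0, 0, -0.13, 0], [0, 0, 0, 0, 0, -0.05, 0], [0, 0, 0, 0, 0, 0, 0]]]}}

```text
time_s: 9.48
tcp_pos: [0.3384, 0.4428, 0.0884]
ee_rot: [[0.002, -0.67, -0.742], [0.005, -0.742, 0.67], [-1.0, -0.005, 0.002]]
wrist_force: [0.9, 0.5, -2.5]
gripper_width: 0.182
```

Run:
```python
from h import *
st(); go((.335,.44,.0354),138)
```

```text
t 9.475 tcp [0.3384 0.4428 0.0884] yawz 137.93 tilt x [ 0.0015  0.0049 -1.    ] F [ 0.9346  0.53   -2.5264] q [ 69.274   28.6955 -22.9853  -0.0257 -38.0272 -21.3231] g 0.18222734245543074
grasp [0.3384 0.4431 0.0374] press [-0.4524  0.1251] need mm [-3.431  -3.0884 -1.9873] scaled [-0.0572 -0.0515 -0.0331] turn [-0.0348  0.0111] 0.008626680255602537
```

>>> {"fn": "move_arm", "kwargs": {"series": [[[0, 0, 0, 0, 0, -0.03, 0], [0, 0, 0, 0, 0, 0, 0], [0, 0, 0, 0, 0, 0, 0.5], [0, 0, 0, 0, 0, 0, 0.5], [0, 0, 0, 0, 0, 0, 0.5], [0, 0, 0, 0, 0, 0.2, 0.6], [0, 0, 0, 0, 0, 0.4, 0.6], [0, 0, 0, 0, 0, 0.6, 1], [0, 0, 0, 0, 0, 0.6, 1], [0, 0, 0, 0, 0, 0.6, 1], [0, 0, 0, 0, 0, 0, 1]]]}}

```text
time_s: 10.85
tcp_pos: [0.3392, 0.4439, 0.2416]
ee_rot: [[0.006, -0.668, -0.744], [0.012, -0.744, 0.668], [-1.0, -0.013, 0.003]]
wrist_force: [0.0, 0.0, 0.2]
gripper_width: 0.951
```

Run:
```python
from h import *
st(); cap('wrist','w6'); cap('top','t6'); cap('scene','s6')
im,d,K,T=load('t6'); cv2.imwrite('pics/t6c.png',cv2.resize(im[120:330,120:380],None,fx=2.8,fy=2.8)[:,:,::-1])
im,d,K,T=load('s6'); cv2.imwrite('pics/s6c.png',cv2.resize(im[140:300,120:440],None,fx=2.4,fy=2.4)[:,:,::-1])
```

```text
t 10.85 tcp [0.3392 0.4439 0.2416] yawz 138.05 tilt x [ 0.0064  0.0117 -0.9999] F [0.022  0.026  0.2364] q [ 69.2856  17.757  -13.7657   0.1221 -57.721  -21.302 ] g 0.9508002224681161
```

View pics/t6c.png

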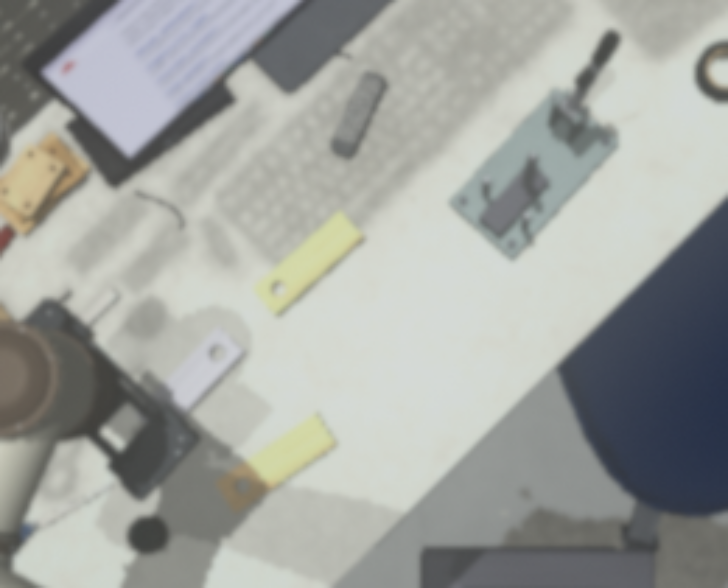

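View pics/s6c.png

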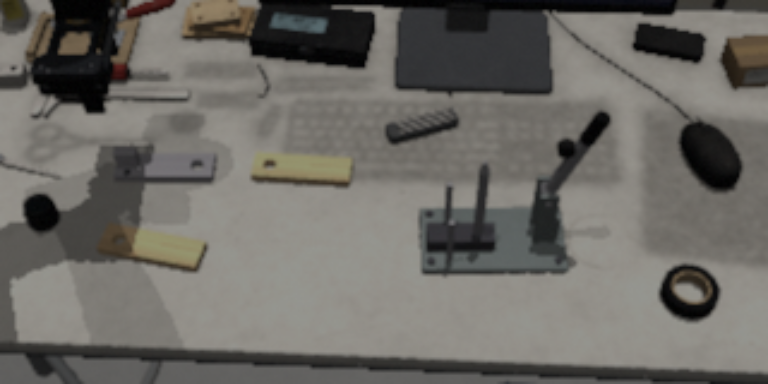

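View pics/w6.png

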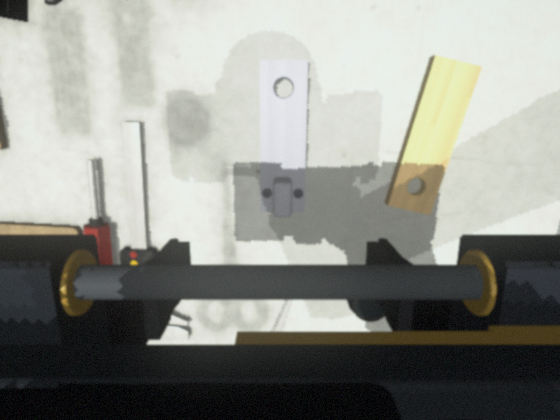

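```bash
cat >> h.py <<'E'
def plate(im,K,T,near=None,h=.012):
    hsv=cv2.cvtColor(im,cv2.COLOR_RGB2HSV)
    m=((hsv[...,1]>70)&(hsv[...,0]>12)&(hsv[...,0]<38)&(hsv[...,2]>60)).astype(np.uint8)
    m=cv2.morphologyEx(m,cv2.MORPH_OPEN,np.ones((3,3),np.uint8))
    n,l,s,c=cv2.connectedComponentsWithStats(m)
    for i in range(1,n):
        if s[i,4]<400: continue
        mm=(l==i).astype(np.uint8)
        cs,hi=cv2.findContours(mm,cv2.RETR_CCOMP,cv2.CHAIN_APPROX_NONE)
        for j,cc in enumerate(cs):
            if hi[0,j,3]>=0: 
                a=cv2.contourArea(cc)
                if a>15:
                    M=cv2.moments(cc); uv=(M['m10']/M['m00'],M['m01']/M['m00']); print('  hole px',uv,a,'w',ray_z(*uv,K,T,h))
            elif cv2.contourArea(cc)>400:
                P=np.array([ray_z(*p[0],K,T,h)[:2] for p in cc],np.float32)
                (cx,cy),(w,hh),a=cv2.minAreaRect(P); print(' plate',i,s[i],'rect',(cx,cy),(w,hh),a)
                b=cv2.boxPoints(((cx,cy),(w,hh),a)); e=b[1]-b[0] if np.linalg.norm(b[1]-b[0])>np.linalg.norm(b[2]-b[1]) else b[2]-b[1]; print('  axis angle',np.degrees(np.arctan2(e[1],e[0])))
E
python3 - <<'E'
from h import *
im,d,K,T=load('w6'); plate(im,K,T); print([ray_z(*p,K,T,.012) for p in [(433,56),(481,67),(434,213),(388,202),(417,186)]])
print('platen hole',ray_z(284,88,K,T,.012),'corner',[ray_z(*p,K,T,.012) for p in [(260,60),(310,60)]])
E
```

```text
plate 5 [ 387  148   62   66 2053] rect (0.2699505388736725, 0.3455374240875244) (0.04127674549818039, 0.05954461544752121) 35.28427505493164
  axis angle -54.715706
  hole px (414.60232717316904, 185.4626967830253) 243.5 w [0.2657 0.352  0.012 ]
 plate 6 [  0 224  78  11 706] rect (0.46360331773757935, 0.6347423195838928) (0.07255525141954422, 0.00969025120139122) 48.310237884521484
  axis angle 48.31021
 plate 7 [  59  250   37   65 1190] rect (0.4048207104206085, 0.6498579978942871) (0.031059231609106064, 0.07065874338150024) 34.491111755371094
  axis angle -55.50886
 plate 8 [ 461  250   36   65 1144] rect (0.14988383650779724, 0.362259179353714) (0.02968929521739483, 0.06964068859815598) 61.51381301879883
  axis angle -28.486197
 plate 10 [ 237  326  323   19 4119] rect (0.15620023012161255, 0.45427364110946655) (0.3178444802761078, 0.01913256198167801) 48.792152404785156
  axis angle 48.792156
[array([0.3418, 0.2769, 0.012 ]), array([0.3089, 0.2529, 0.012 ]), array([0.2338, 0.3542, 0.012 ]), array([0.2694, 0.3787, 0.012 ]), array([0.2639, 0.3507, 0.012 ])]
platen hole [0.4042 0.3832 0.012 ] corner [array([0.4336, 0.3833, 0.012 ]), array([0.4063, 0.353 , 0.012 ])]
```

>>> {"fn": "move_arm", "kwargs": {"series": [[[0, 0, -0.3, -0.08, -0.56, 0, 1], [0, 0, -0.3, -0.08, -0.56, 0, 1], [0, 0, -0.3, -0.07, -0.56, 0, 1], [0, 0, -0.3, -0.07, -0.56, 0, 1], [0, 0, -0.3, -0.07, -0.53, 0, 1], [0, 0, 0, 0, 0, -0.2, 1], [0, 0, 0, 0, 0, -0.5, 1], [0, 0, 0, 0, 0, -0.5, 1], [0, 0, 0, 0, 0, 0, 1]]]}}

```text
time_s: 12.12
tcp_pos: [0.3128, 0.2678, 0.1533]
ee_rot: [[-0.008, -0.812, -0.583], [-0.015, -0.583, 0.812], [-1.0, 0.015, -0.007]]
wrist_force: [0.3, 1.0, 0.2]
gripper_width: 1.003
```

Run:
```python
from h import *
st(); go((.317,.278,.022),126); cap('wrist','w7')
```

```text
t 12.125 tcp [0.3128 0.2678 0.1533] yawz 125.67 tilt x [-0.0078 -0.0146 -0.9999] F [0.3282 1.0031 0.244 ] q [ 63.3899  11.5756 -38.5956  -0.0398 -40.7744 -27.6948] g 1.0032808247960368
grasp [0.3124 0.2671 0.1023] press [-0.354  -0.0231] need mm [  4.626   10.9497 -80.2906] scaled [ 0.0771  0.1825 -1.3382] turn [ 0.1042 -0.0558] 0.04152947138002361
```

View pics/w7.png

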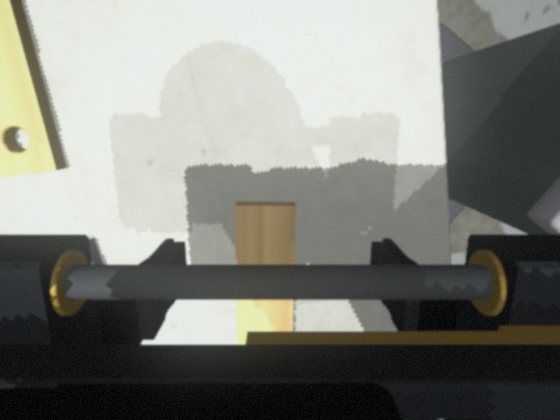

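Run:
```python
from h import *
im,d,K,T=load('w7'); a=ray_z(236,203,K,T,.012);b=ray_z(295,202,K,T,.012);print(a,b,np.linalg.norm(a-b),(a+b)/2)
print([ray_z(*p,K,T,.012) for p in [(238,330),(293,330)]])
u=np.array([np.cos(np.radians(126)),np.sin(np.radians(126))]); print('grip',((a+b)/2)[:2]+.018*u)
```

```text
[0.3415 0.2722 0.012 ] [0.3106 0.2494 0.012 ] 0.038387457802713104 [0.326  0.2608 0.012 ]
[array([0.2884, 0.348 , 0.012 ]), array([0.2564, 0.3255, 0.012 ])]
grip [0.3154 0.2753]
```

>>> {"fn": "move_arm", "kwargs": {"series": [[[0.1, -0.06, 0.04, 0.06, 0.16, -0.3, 1], [0, 0, 0, 0, 0, -0.3, 1], [0, 0, 0, 0, 0, -0.3, 1], [0, 0, 0, 0, 0, 0, 1]]]}}

```text
time_s: 12.68
tcp_pos: [0.3192, 0.2834, 0.1027]
ee_rot: [[0.008, -0.807, -0.591], [0.01, -0.591, 0.807], [-1.0, -0.012, 0.003]]
wrist_force: [-0.7, 0.0, 0.8]
gripper_width: 1.003
```

Run:
```python
from h import *
st(); go((.316,.2765,.022),126)
```

```text
t 12.675 tcp [0.3192 0.2834 0.1027] yawz 126.23 tilt x [ 0.0078  0.0097 -0.9999] F [-0.6783  0.0052  0.8338] q [ 63.6743  17.6964 -40.8329   0.3006 -30.7731 -27.7006] g 1.0031201452067193
grasp [0.3196 0.2838 0.0517] press [-0.3598 -0.0058] need mm [ -3.5951  -7.3471 -29.7109] scaled [-0.0599 -0.1225 -0.4952] turn [-0.0697  0.0559] -0.029011290530014833
```

>>> {"fn": "move_arm", "kwargs": {"series": [[[-0.04, 0.035, -0.02, -0.05, -0.1, -0.2, 1], [0, 0, 0, 0, 0, -0.2, 1], [0, 0, 0, 0, 0, 0, 1], [0, 0, 0, 0, 0, 0, 1]]]}}

```text
time_s: 13.18
tcp_pos: [0.3168, 0.2786, 0.0792]
ee_rot: [[0.005, -0.808, -0.589], [0.008, -0.589, 0.808], [-1.0, -0.009, 0.003]]
wrist_force: [0.0, -0.4, -0.7]
gripper_width: 1.0
```

Run:
```python
from h import *
st(); go((.316,.2765,.022),126)
```

```text
t 13.175 tcp [0.3168 0.2786 0.0792] yawz 126.12 tilt x [ 0.005   0.0077 -1.    ] F [ 0.0335 -0.3585 -0.692 ] q [ 63.6194  20.174  -42.5913   0.136  -26.711  -27.6256] g 0.9997287073916723
grasp [0.3171 0.279  0.0282] press [-0.3584 -0.0111] need mm [-1.0864 -2.4781 -6.228 ] scaled [-0.0181 -0.0413 -0.1038] turn [-0.0553  0.0359] -0.014469962960856009
```

>>> {"fn": "move_arm", "kwargs": {"series": [[[-0.04, 0.03, -0.01, -0.02, -0.04, -0.09, 1], [0, 0, 0, 0, 0, 0, 1], [0, 0, 0, 0, 0, 0, 0], [0, 0, 0, 0, 0, 0, 0], [0, 0, 0, 0, 0, 0, 0], [0, 0, 0, 0, 0, 0, 0], [0, 0, 0, 0, 0, 0, 0]]]}}

```text
time_s: 14.05
tcp_pos: [0.3158, 0.2765, 0.0742]
ee_rot: [[0.001, -0.809, -0.588], [0.003, -0.588, 0.809], [-1.0, -0.003, 0.002]]
wrist_force: [-0.1, 0.3, -0.6]
gripper_width: 0.518
```

Run:
```python
from h import *
st(); go((.316,.2765,.022),126)
```

```text
t 14.05 tcp [0.3158 0.2765 0.0742] yawz 126.04 tilt x [ 0.0015  0.0034 -1.    ] F [-0.0829  0.2946 -0.6466] q [ 63.5726  20.7429 -42.8935  -0.0256 -26.1492 -27.5098] g 0.5176170398913953
grasp [0.3159 0.2767 0.0232] press [-0.3578 -0.0136] need mm [ 0.09   -0.2104 -1.1605] scaled [ 0.0015 -0.0035 -0.0193] turn [-0.0246  0.0107] -0.0049927523259256645
```

>>> {"fn": "move_arm", "kwargs": {"series": [[[0, 0, 0, 0, 0, 0, 0], [0, 0, 0, 0, 0, 0, 0], [0, 0, 0, 0, 0, 0.4, 0], [0, 0, 0, 0, 0, 0.6, 0], [0, 0, 0, 0, 0, 0.6, 0], [0, 0, 0, 0, 0, 0.6, 0], [0, 0, 0, 0, 0, 0.6, 0], [0, 0, 0, 0, 0, 0.4, 0], [0, 0, 0, 0, 0, 0, 0]]]}}

```text
time_s: 15.18
tcp_pos: [0.3142, 0.2739, 0.2708]
ee_rot: [[-0.001, -0.809, -0.588], [-0.0, -0.588, 0.809], [-1.0, 0.001, 0.001]]
wrist_force: [-0.4, -1.1, -0.8]
gripper_width: 0.456
```

Run:
```python
from h import *
st(); go((.524,.1076,.22),-42);cap('wrist','w8')
```

```text
t 15.175 tcp [0.3142 0.2739 0.2708] yawz 125.99 tilt x [-0.0014 -0.0002 -1.    ] F [-0.4427 -1.1126 -0.8342] q [ 63.5817   2.4208 -28.5794  -0.0781 -59.0448 -27.5539] g 0.45634222683445347
grasp [0.3141 0.2739 0.2198] press [-0.3572 -0.0169] need mm [ 209.8611 -166.3128    0.1962] scaled [ 3.4977 -2.7719  0.0033] turn [ 0.0013 -0.01  ] -20.998440121225677
```

View pics/w8.png

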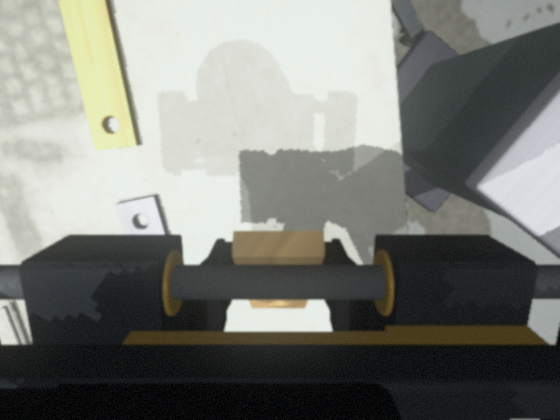

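>>> {"fn": "move_arm", "kwargs": {"series": [[[0, 0, -0.5, 0, 0, 0, 0], [0, 0, -1, 0.1, -0.08, 0, 0], [0, 0, -1, 0.16, -0.13, 0, 0], [0, 0, -1, 0.16, -0.13, 0, 0], [0, 0, -1, 0.16, -0.13, 0, 0], [0, 0, -1, 0.16, -0.13, 0, 0], [0, 0, -1, 0.16, -0.13, 0, 0], [0, 0, -1, 0.16, -0.13, 0, 0], [0, 0, -1, 0.16, -0.13, 0, 0], [0, 0, -1, 0.16, -0.13, 0, 0], [0, 0, -1, 0.16, -0.13, 0, 0], [0, 0, -1, 0.16, -0.13, 0, 0], [0, 0, -1, 0.16, -0.13, 0, 0], [0, 0, -1, 0.16, -0.13, 0, 0], [0, 0, -1, 0.16, -0.13, 0, 0], [0, 0, -1, 0.16, -0.13, 0, 0], [0, 0, -1, 0.16, -0.13, 0, 0], [0, 0, -1, 0.16, -0.13, 0, 0], [0, 0, -1, 0.1, -0.1, 0, 0], [0, 0, 0, 0, 0, 0, 0]]]}}

```text
time_s: 17.73
tcp_pos: [0.4696, 0.1215, 0.2292]
ee_rot: [[-0.055, 0.461, 0.886], [0.037, 0.887, -0.46], [-0.998, 0.007, -0.065]]
wrist_force: [-0.2, -0.5, -0.7]
gripper_width: 0.456
```

Run:
```python
from h import *
st(); go((.524,.1076,.22),-42)
```

```text
t 17.725 tcp [0.4696 0.1215 0.2292] yawz -27.43 tilt x [-0.0547  0.0367 -0.9978] F [-0.2415 -0.4602 -0.6918] q [  31.9196   12.9182  -21.1654   -4.0798  -57.532  -147.1256] g 0.45622833891690284
grasp [0.4669 0.1234 0.1783] press [-0.143  -0.0265] need mm [ 57.1454 -15.7726  41.7292] scaled [ 0.9524 -0.2629  0.6955] turn [-0.2627 -0.3914] -1.8210698733546202
```

>>> {"fn": "move_arm", "kwargs": {"series": [[[-0.2, -0.3, 0, 0, 0, 0.35, 0], [0, 0, 0, 0, 0, 0.35, 0], [0, 0, 0, 0, 0, 0.1, 0], [0, 0, 0, 0, 0, 0, 0]]]}}

```text
time_s: 18.23
tcp_pos: [0.4669, 0.1211, 0.273]
ee_rot: [[-0.022, 0.454, 0.891], [0.003, 0.891, -0.454], [-1.0, -0.007, -0.021]]
wrist_force: [-0.3, -0.5, -1.2]
gripper_width: 0.453
```

Run:
```python
from h import *
st(); go((.524,.1076,.225),-42)
```

```text
t 18.225 tcp [0.4669 0.1211 0.273 ] yawz -27.01 tilt x [-0.0217  0.0032 -0.9998] F [-0.3202 -0.5375 -1.1746] q [  33.4514    9.5063  -19.6838   -0.9521  -61.7465 -150.0033] g 0.4531051925441454
grasp [0.4658 0.1213 0.222 ] press [-0.1424 -0.0288] need mm [ 58.1585 -13.7148   2.9843] scaled [ 0.9693 -0.2286  0.0497] turn [-0.0232 -0.1551] -1.8732921353239327
```

>>> {"fn": "move_arm", "kwargs": {"series": [[[0, -0.1, -0.5, 0.24, -0.06, 0.04, 0], [0, 0, -0.5, 0.24, -0.06, 0.04, 0], [0, 0, -0.5, 0.24, -0.06, 0.04, 0], [0, 0, -0.3, 0.2, -0.04, 0, 0], [0, 0, 0, 0, 0, 0, 0], [0, 0, 0, 0, 0, 0, 0]]]}}

```text
time_s: 18.98
tcp_pos: [0.521, 0.1072, 0.2737]
ee_rot: [[-0.018, 0.665, 0.747], [0.003, 0.747, -0.665], [-1.0, -0.01, -0.015]]
wrist_force: [0.5, -1.0, -0.7]
gripper_width: 0.451
```

Run:
```python
from h import *
st(); go((.524,.1076,.225),-42)
```

```text
t 18.975 tcp [0.521  0.1072 0.2737] yawz -41.66 tilt x [-0.0178  0.0028 -0.9998] F [ 0.47   -0.9813 -0.6683] q [  28.8172   14.2318  -13.4498   -0.7073  -63.134  -160.1491] g 0.4513303320358816
grasp [0.5201 0.1074 0.2227] press [-0.0928 -0.0029] need mm [3.9459 0.2499 2.2508] scaled [0.0658 0.0042 0.0375] turn [-0.0201 -0.1272] -0.04247164778522361
```

>>> {"fn": "move_arm", "kwargs": {"series": [[[-0.015, -0.1, -0.03, 0.05, 0.01, 0.02, 0], [0, 0, 0, 0, 0, 0, 0], [0, 0, 0, 0, 0, 0, 0]]]}}

```text
time_s: 19.35
tcp_pos: [0.5232, 0.1081, 0.2751]
ee_rot: [[-0.003, 0.667, 0.745], [0.001, 0.745, -0.667], [-1.0, -0.001, -0.003]]
wrist_force: [0.2, 1.6, -0.2]
gripper_width: 0.451
```

Run:
```python
from h import *
st(); go((.524,.1076,.225),-42)
cap('top','t9');cap('scene','s9')
im,d,K,T=load('t9'); cv2.imwrite('pics/t9c.png',cv2.resize(im[130:250,250:370],None,fx=5,fy=5,interpolation=cv2.INTER_CUBIC)[:,:,::-1])
im,d,K,T=load('s9'); cv2.imwrite('pics/s9c.png',cv2.resize(im[150:270,250:400],None,fx=5,fy=5,interpolation=cv2.INTER_CUBIC)[:,:,::-1])
```

```text
t 19.35 tcp [0.5232 0.1081 0.2751] yawz -41.82 tilt x [-0.003   0.0007 -1.    ] F [ 0.241   1.5832 -0.2206] q [  29.0153   14.0733  -13.6664   -0.1357  -62.3899 -160.7726] g 0.4511933091942502
grasp [0.5231 0.1081 0.2241] press [-0.091  -0.0003] need mm [ 0.9165 -0.4882  0.8797] scaled [ 0.0153 -0.0081  0.0147] turn [-0.0053 -0.0215] -0.022442247391786907
```

View pics/t9c.png

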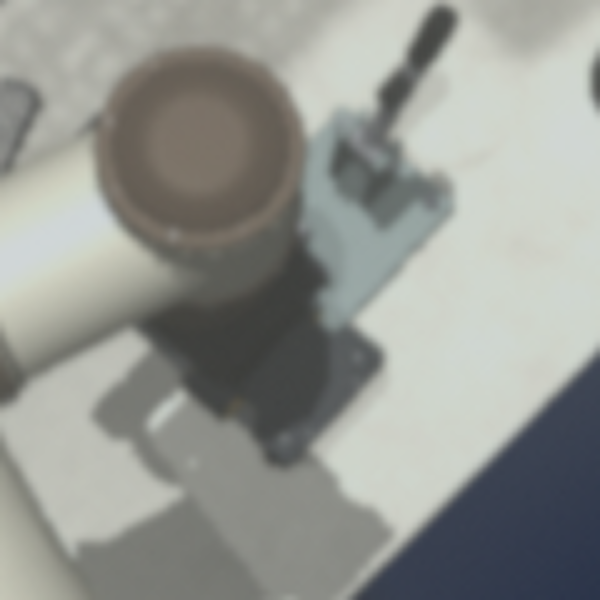

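View pics/s9c.png

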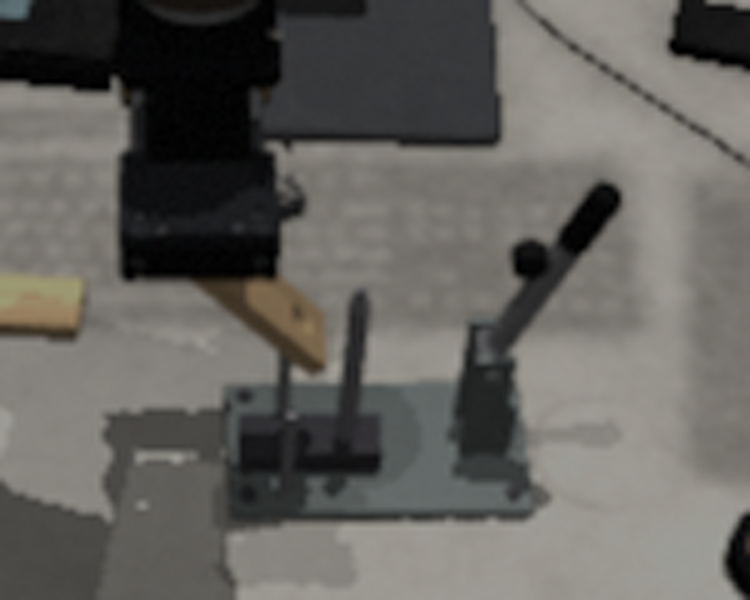

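Run:
```python
from h import *
im,d,K,T=load('s9'); C=cloud(d,K,T)
for z in [(210,285),(225,290),(270,290),(300,315),(315,320),(280,300),(290,345),(320,360),(250,300)]:
    u,v=250+z[0]/5,150+z[1]/5; p=C[int(round(v)),int(round(u))]; print(z,p,inpress(p))
hsv=cv2.cvtColor(im,cv2.COLOR_RGB2HSV)
m=(hsv[...,1]>90)&(hsv[...,0]>8)&(hsv[...,0]<38)
m[:, :285]=0; m[:200]=0;m[230:]=0;m[:,320:]=0
P=C[m&(d>0)]; P=P[P[:,2]>.1]; c=np.median(P,0); P=P[np.linalg.norm(P-c,axis=1)<.12]
U,S,V=np.linalg.svd(P-P.mean(0)); print(len(P),P.mean(0),S,V)
print(P[:,2].min(),P[:,2].max(), np.array([inpress(p) for p in P]).min(0),np.array([inpress(p) for p in P]).max(0))
```

```text
(210, 285) [0.5159 0.086  0.1937] [-0.0816 -0.0214]
(225, 290) [0.5218 0.0807 0.1895] [-0.0736 -0.0214]
(270, 290) [0.5568 0.0814 0.1602] [-0.0481  0.0024]
(300, 315) [0.574  0.0738 0.131 ] [-0.0302  0.0083]
(315, 320) [0.5827 0.0701 0.1226] [-0.0213  0.0114]
(280, 300) [0.5631 0.0794 0.1482] [-0.0421  0.0052]
(290, 345) [0.5499 0.0577 0.1401] [-0.0374 -0.0198]
(320, 360) [0.565  0.0484 0.1223] [-0.0199 -0.0166]
(250, 300) [0.5369 0.0768 0.1722] [-0.0598 -0.0143]
209 [0.5513 0.0722 0.1526] [0.3681 0.1548 0.0294] [[-0.5966  0.252   0.762 ]
 [ 0.5899  0.7814  0.2034]
 [-0.5442  0.5709 -0.6148]]
0.11871493473384209 0.19370812276318428 [-0.0841 -0.0226] [-0.0194  0.017 ]
```

>>> {"fn": "move_arm", "kwargs": {"series": [[[0, 0, 0, -0.1, 0.03, 0.3, 0], [0, 0, 0, -0.35, 0.1, 0.1, 0], [0, 0, 0, -0.35, 0.1, 0, 0], [0, 0, 0, -0.35, 0.1, 0, 0], [0, 0, 0, -0.35, 0.1, 0, 0], [0, 0, 0, -0.3, 0.07, 0, 0], [0, 0, 0, 0, 0, 0, 0], [0, 0, 0, 0, 0, 0, 0]]]}}

```text
time_s: 20.45
tcp_pos: [0.4052, 0.1383, 0.298]
ee_rot: [[-0.007, 0.666, 0.746], [0.002, 0.746, -0.666], [-1.0, -0.003, -0.006]]
wrist_force: [-1.1, 0.1, -0.4]
gripper_width: 0.45
```

Run:
```python
from h import *
st(); go((.4162,.1373,.13),-42)
cap('scene','s10')
im,d,K,T=load('s10'); cv2.imwrite('pics/s10c.png',cv2.resize(im[150:270,230:380],None,fx=5,fy=5,interpolation=cv2.INTER_CUBIC)[:,:,::-1])
```

```text
t 20.45 tcp [0.4052 0.1383 0.298 ] yawz -41.79 tilt x [-0.0065  0.0022 -1.    ] F [-1.1189  0.1068 -0.403 ] q [  40.5577    2.2492  -24.4299   -0.3781  -63.5238 -172.1736] g 0.4498748982877533
grasp [0.4049 0.1384 0.247 ] press [-0.1991 -0.0569] need mm [  11.3467   -1.093  -116.9822] scaled [ 0.1891 -0.0182 -1.9497] turn [-0.0157 -0.0467] -0.026812852762091666
```

View pics/s10c.png

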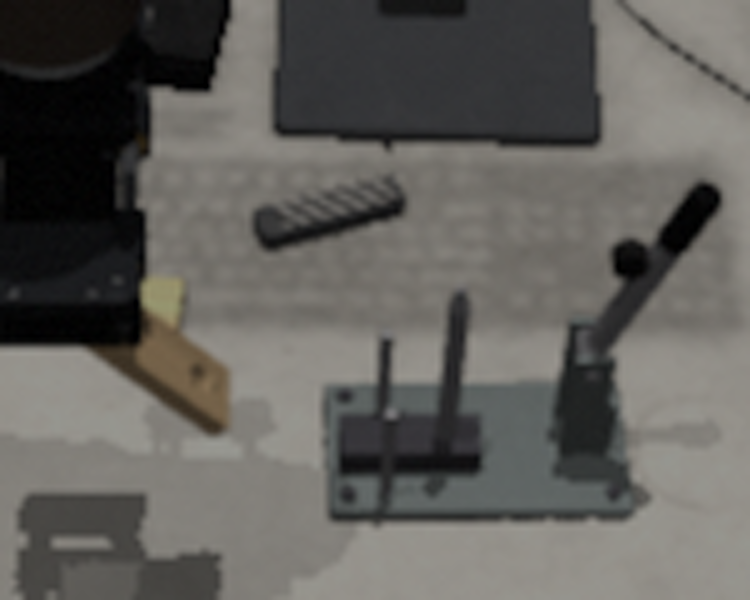

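>>> {"fn": "move_arm", "kwargs": {"series": [[[0, 0, 0, 0, 0, -0.4, 0], [0, 0, 0, 0, 0, -0.5, 0], [0, 0, 0, 0, 0, -0.5, 0], [0, 0, 0, 0, 0, -0.5, 0], [0, 0, 0, 0, 0, -0.3, 0], [0, 0, 0, 0, 0, -0.2, 0], [0, 0, 0, 0, 0, 0, 0]]]}}

```text
time_s: 21.38
tcp_pos: [0.4098, 0.139, 0.1508]
ee_rot: [[-0.002, 0.669, 0.743], [0.004, 0.743, -0.669], [-1.0, 0.002, -0.004]]
wrist_force: [0.3, -0.2, 0.0]
gripper_width: 0.447
```

Run:
```python
from h import *
st(); go((.4162,.1373,.022),-42)
cap('scene','s11')
im,d,K,T=load('s11'); cv2.imwrite('pics/s11c.png',cv2.resize(im[150:270,230:380],None,fx=5,fy=5,interpolation=cv2.INTER_CUBIC)[:,:,::-1])
```

```text
t 21.375 tcp [0.4098 0.139  0.1508] yawz -42.00 tilt x [-0.0016  0.0044 -1.    ] F [ 0.2808 -0.2225  0.014 ] q [  40.2562   13.3541  -36.4041   -0.3921  -40.148  -171.9602] g 0.4470721148508124
grasp [0.4097 0.1392 0.0998] press [-0.1961 -0.053 ] need mm [  6.5075  -1.8835 -77.7902] scaled [ 0.1085 -0.0314 -1.2965] turn [-0.0317 -0.0114] 0.0004007691352470033
```

View pics/s11c.png

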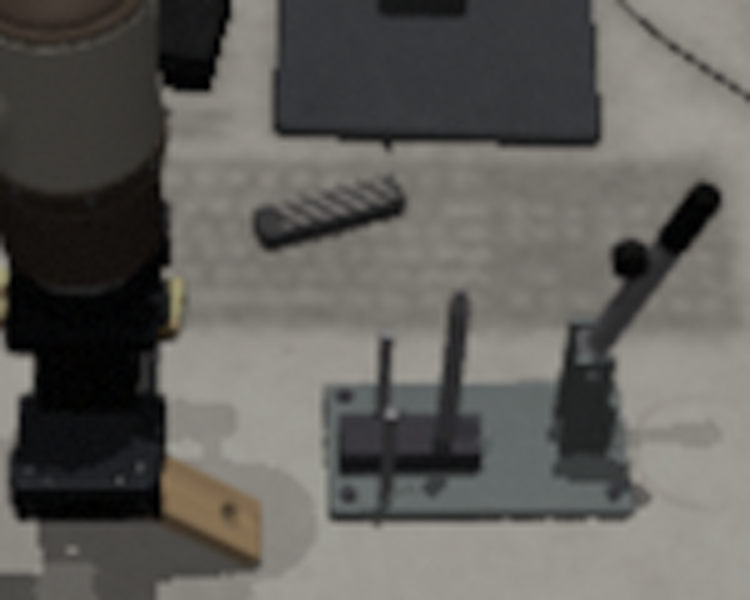

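>>> {"fn": "move_arm", "kwargs": {"series": [[[0, 0, 0, 0, 0, -0.2, 0], [0, 0, 0, 0, 0, -0.2, 0], [0, 0, 0, 0, 0, -0.2, 0], [0, 0, 0, 0, 0, 0, 0]]]}}

```text
time_s: 21.92
tcp_pos: [0.4115, 0.1401, 0.1152]
ee_rot: [[0.003, 0.669, 0.743], [0.008, 0.743, -0.669], [-1.0, 0.008, -0.003]]
wrist_force: [0.2, 0.4, 0.8]
gripper_width: 0.455
```

Run:
```python
from h import *
st(); go((.4162,.1373,.022),-42)
```

```text
t 21.925 tcp [0.4115 0.1401 0.1152] yawz -41.99 tilt x [ 0.0035  0.0081 -1.    ] F [0.1597 0.3919 0.8196] q [  40.2361   17.0373  -38.5776   -0.4092  -33.9331 -171.8841] g 0.4546221234599062
grasp [0.4117 0.1405 0.0642] press [-0.1955 -0.0507] need mm [  4.5065  -3.2309 -42.2186] scaled [ 0.0751 -0.0538 -0.7036] turn [-0.0583  0.0248] -0.0017547542260594184
```

Easily pivoting. Continue to the bench.

>>> {"fn": "move_arm", "kwargs": {"series": [[[0, 0, 0, 0, 0, -0.2, 0], [-0.03, 0, 0, 0, 0, -0.2, 0], [0, 0, 0, 0, 0, -0.15, 0], [0, 0, 0, 0, 0, -0.1, 0], [0, 0, 0, 0, 0, 0, 0]]]}}

```text
time_s: 22.55
tcp_pos: [0.4116, 0.1401, 0.0739]
ee_rot: [[0.003, 0.668, 0.744], [0.003, 0.744, -0.668], [-1.0, 0.004, 0.0]]
wrist_force: [-1.9, -0.6, 7.5]
gripper_width: 0.461
```

Run:
```python
from h import *
st(); go((.4162,.1373,.022),-42)
cap('scene','s12')
im,d,K,T=load('s12'); cv2.imwrite('pics/s12c.png',cv2.resize(im[150:270,230:380],None,fx=5,fy=5,interpolation=cv2.INTER_CUBIC)[:,:,::-1])
```

```text
t 22.55 tcp [0.4116 0.1401 0.0739] yawz -41.93 tilt x [ 0.0032  0.0029 -1.    ] F [-1.9227 -0.6161  7.4677] q [  40.359    21.757   -40.8602   -0.0199  -27.1341 -172.2671] g 0.461335311152483
grasp [0.4118 0.1403 0.0229] press [-0.1953 -0.0509] need mm [ 4.4471 -2.9704 -0.9354] scaled [ 0.0741 -0.0495 -0.0156] turn [-0.021  0.023] -0.009267787053744314
```

View pics/s12c.png

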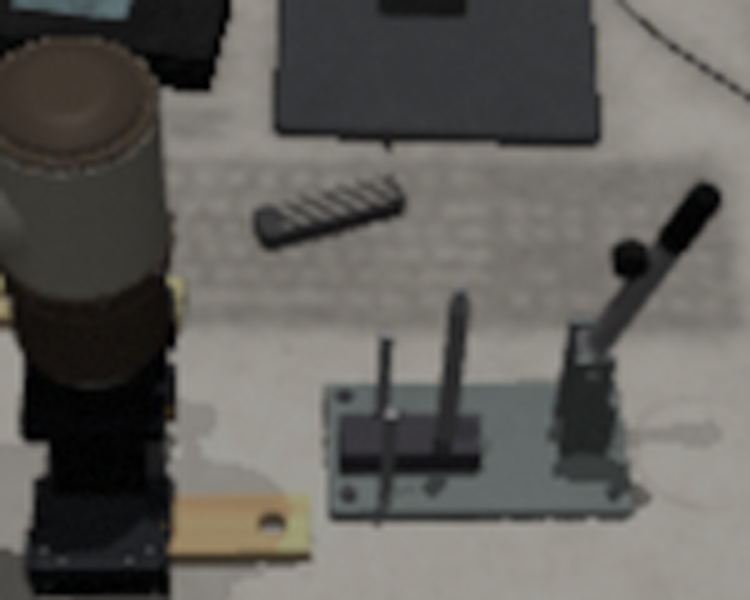

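>>> {"fn": "move_arm", "kwargs": {"series": [[[0, 0, 0, 0, 0, 0, 0.7], [0, 0, 0, 0, 0, 0, 0.7], [0, 0, 0, 0, 0, 0, 0.7], [0, 0, 0, 0, 0, 0, 0.7]]]}}

```text
time_s: 23.1
tcp_pos: [0.4111, 0.1394, 0.073]
ee_rot: [[0.002, 0.669, 0.743], [0.002, 0.743, -0.669], [-1.0, 0.003, -0.0]]
wrist_force: [0.3, -0.5, 0.4]
gripper_width: 0.689
```

Run:
```python
from h import *
st(); go((.4162,.1373,.020),-42)
im,d,K,T=cap('scene','s13')
cv2.imwrite('pics/s13c.png',cv2.resize(im[215:275,230:350],None,fx=6,fy=6,interpolation=cv2.INTER_CUBIC)[:,:,::-1])
print('rod tip',proj([.5909,.0474,.164],K,T),'pins',proj([.583,.092,.09],K,T),proj([.5455,.0503,.09],K,T))
plate(im,K,T)
```

```text
t 23.1 tcp [0.4111 0.1394 0.073 ] yawz -41.99 tilt x [ 0.0017  0.0019 -1.    ] F [ 0.3325 -0.5292  0.4498] q [  40.3252   21.8449  -40.935    -0.0455  -27.0742 -172.2759] g 0.6886490277384251
grasp [0.4112 0.1395 0.022 ] press [-0.1952 -0.0518] need mm [ 5.043  -2.2279 -2.0297] scaled [ 0.0841 -0.0371 -0.0338] turn [-0.0138  0.0122] -0.0010941408892009008
rod tip (np.float64(321.9141954520682), np.float64(207.6787818899581)) pins (np.float64(307.1172352595288), np.float64(216.63115700468063)) (np.float64(307.95564144433445), np.float64(232.37453886302225))
 plate 2 [ 55 132  45  20 569] rect (0.25376343727111816, 0.9549053907394409) (0.09468892961740494, 0.19269387423992157) 33.15557098388672
  axis angle -56.84443
 plate 4 [424 154  44  14 467] rect (1.1569559574127197, -0.011855676770210266) (0.061458952724933624, 0.14531835913658142) 53.57497024536133
  axis angle -36.425045
```

View pics/s13c.png

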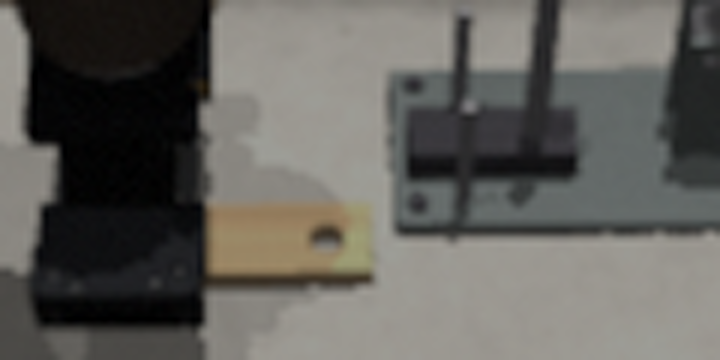

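Run:
```python
from h import *
im,d,K,T=load('s13')
h=ray_z(283.9,254.0,K,T,.012); print(h,inpress(h))
e=[ray_z(230+(a+.5)/6-.5,215+(b+.5)/6-.5,K,T,.012) for a,b in [(372,205),(373,277),(207,205),(207,272)]]
print([inpress(x) for x in e])
s=r.sense(); g=s['tcp_pos']+s['ee_rot'][:,0]*.051; print(inpress(g), np.linalg.norm(h[:2]-g[:2]))
```

```text
[0.4815 0.0803 0.012 ] [-0.1033 -0.0487]
[array([-0.0805, -0.0305]), array([-0.0808, -0.072 ]), array([-0.1614, -0.0299]), array([-0.1606, -0.0687])]
[-0.1952 -0.0518] 0.09203855630531346
```

>>> {"fn": "move_arm", "kwargs": {"series": [[[0, 0, 0, 0.02, -0.02, -0.03, 0.7], [0, 0, 0, 0, 0, 0, 0.4], [0, 0, 0, 0, 0, 0, 0], [0, 0, 0, 0, 0, 0, 0], [0, 0, 0, 0, 0, 0, 0], [0, 0, 0, 0, 0, 0, 0]]]}}

```text
time_s: 23.9
tcp_pos: [0.4124, 0.1381, 0.0711]
ee_rot: [[0.002, 0.669, 0.743], [0.002, 0.743, -0.669], [-1.0, 0.003, -0.0]]
wrist_force: [0.7, 0.2, -1.0]
gripper_width: 0.456
```

Run:
```python
from h import *
st(); go((.4162,.1373,.020),-42)
```

```text
t 23.9 tcp [0.4124 0.1381 0.0711] yawz -42.00 tilt x [ 0.0018  0.002  -1.    ] F [ 0.7419  0.2043 -0.9725] q [  40.0658   22.131   -40.9144   -0.0487  -26.8015 -172.0174] g 0.4563284619127082
grasp [0.4125 0.1383 0.0201] press [-0.1934 -0.0519] need mm [ 3.7279 -0.9518 -0.0799] scaled [ 0.0621 -0.0159 -0.0013] turn [-0.0144  0.0129] -0.0006188499988795115
```

>>> {"fn": "move_arm", "kwargs": {"series": [[[0, 0, 0, 0, 0, 0.1, 0], [0, 0, 0, 0, 0, 0.2, 0], [0, 0, 0, 0, 0, 0.3, 0], [0, 0, 0, 0, 0, 0.4, 0], [0, 0, 0, 0, 0, 0.4, 0], [0, 0, 0, 0, 0, 0.4, 0], [0, 0, 0, 0, 0, 0.4, 0], [0, 0, 0, 0, 0, 0.4, 0], [0, 0, 0, 0, 0, 0.4, 0], [0, 0, 0, 0, 0, 0.4, 0], [0, 0, 0, 0, 0, 0.2, 0], [0, 0, 0, 0, 0, 0, 0], [0, 0, 0, 0, 0, 0, 0]]]}}

```text
time_s: 25.52
tcp_pos: [0.4086, 0.1356, 0.3013]
ee_rot: [[0.005, 0.67, 0.743], [0.007, 0.742, -0.67], [-1.0, 0.008, -0.001]]
wrist_force: [-0.2, -0.4, -1.2]
gripper_width: 0.454
```

Run:
```python
from h import *
st(); go(press2w((-.0904,0,.225)),-42)
cap('scene','s14')
im,d,K,T=load('s14'); cv2.imwrite('pics/s14c.png',cv2.resize(im[150:270,230:380],None,fx=4,fy=4,interpolation=cv2.INTER_CUBIC)[:,:,::-1])
```

```text
t 25.525 tcp [0.4086 0.1356 0.3013] yawz -42.05 tilt x [ 0.0048  0.0068 -1.    ] F [-0.2011 -0.4181 -1.1956] q [  40.0811    2.0345  -24.2482   -0.1351  -63.2586 -172.0752] g 0.4544745487977937
grasp [0.4088 0.136  0.2503] press [-0.1946 -0.056 ] need mm [114.8704 -28.1035 -25.281 ] scaled [ 1.9145 -0.4684 -0.4214] turn [-0.0485  0.0342] 0.006767694113612777
```

View pics/s14c.png

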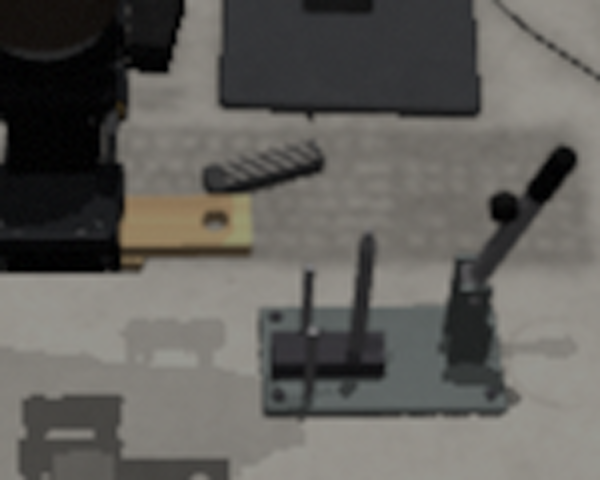

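>>> {"fn": "move_arm", "kwargs": {"series": [[[0, 0, 0, 0.15, -0.04, 0, 0], [0, 0, 0, 0.35, -0.08, 0, 0], [0, 0, 0, 0.35, -0.08, 0, 0], [0, 0, 0, 0.35, -0.08, 0, 0], [0, 0, 0, 0.35, -0.08, 0, 0], [0, 0, 0, 0.2, -0.06, 0, 0], [0, 0, 0, 0, 0, 0, 0], [0, 0, 0, 0, 0, 0, 0]]]}}

```text
time_s: 26.58
tcp_pos: [0.5182, 0.108, 0.2949]
ee_rot: [[-0.006, 0.67, 0.742], [0.001, 0.742, -0.67], [-1.0, -0.004, -0.005]]
wrist_force: [-0.3, -0.5, -1.2]
gripper_width: 0.453
```

Run:
```python
from h import *
st(); go(press2w((-.0904,0,.225)),-42)
```

```text
t 26.575 tcp [0.5182 0.108  0.2949] yawz -42.06 tilt x [-0.006   0.0005 -1.    ] F [-0.2677 -0.4855 -1.1883] q [  29.2586   12.7358  -12.4393   -0.2138  -65.1074 -161.2308] g 0.4534216812050842
grasp [0.5178 0.1081 0.2439] press [-0.0949 -0.0038] need mm [  5.8712  -0.1712 -18.8772] scaled [ 0.0979 -0.0029 -0.3146] turn [-0.0039 -0.0426] 0.007894617698443795
```

>>> {"fn": "move_arm", "kwargs": {"series": [[[0, -0.03, 0, 0.08, 0, -0.25, 0], [0, 0, 0, 0, 0, 0, 0], [0, 0, 0, 0, 0, 0, 0]]]}}

```text
time_s: 26.95
tcp_pos: [0.5217, 0.1085, 0.2809]
ee_rot: [[-0.0, 0.669, 0.744], [0.001, 0.744, -0.669], [-1.0, 0.001, -0.001]]
wrist_force: [0.3, 0.3, 0.2]
gripper_width: 0.457
```

Run:
```python
from h import *
st(); go(press2w((-.0904,0,.205)),-42)
im,d,K,T=cap('scene','s15')
cv2.imwrite('pics/s15c.png',cv2.resize(im[170:260,270:370],None,fx=7,fy=6.6,interpolation=cv2.INTER_CUBIC)[:,:,::-1])
```

```text
t 26.95 tcp [0.5217 0.1085 0.2809] yawz -41.96 tilt x [-0.0005  0.0012 -1.    ] F [0.3401 0.3398 0.1674] q [  29.1608   13.6     -13.4432   -0.083   -62.9478 -161.087 ] g 0.45683532442552754
grasp [0.5217 0.1085 0.2299] press [-0.0923 -0.0009] need mm [  2.0262  -0.6387 -24.916 ] scaled [ 0.0338 -0.0106 -0.4153] turn [-0.0086 -0.0035] -0.004506348787451486
```

View pics/s15c.png

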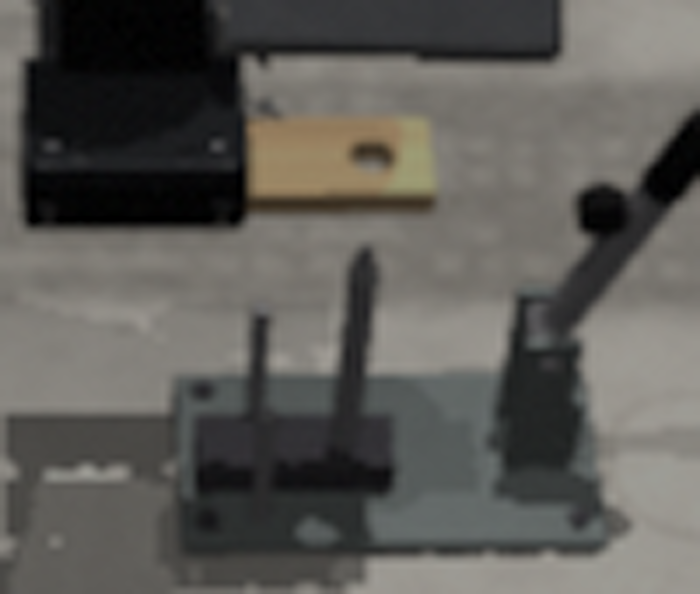

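Run:
```python
from h import *
im,d,K,T=load('s15')
px=lambda a,b:(270+(a+.5)/7-.5,170+(b+.5)/6.6-.5)
h=ray_z(*px(372,153),K,T,.2218); t=ray_z(*px(366,252),K,T,.162)
print('hole',h,inpress(h),'rod tip',t,inpress(t))
C=cloud(d,K,T); 
ys,xs=np.indices(d.shape); m=(xs>310)&(xs<330)&(ys>188)&(ys<199); P=C[m]; P=P[(P[:,2]>.18)&(P[:,2]<.3)]
A=np.c_[P[:,:2],np.ones(len(P))]; print(len(P),np.linalg.lstsq(A,P[:,2],rcond=None)[0], np.median(P[:,2]))
```

```text
hole [0.5913 0.0505 0.2218] [-0.0018  0.0026] rod tip [0.5919 0.0484 0.162 ] [0.0001 0.0014]
185 [-0.0432 -0.0358  0.2485] 0.22170043945677909
```

>>> {"fn": "move_arm", "kwargs": {"series": [[[0, 0, 0, 0.02, -0.015, -0.2, 0], [0, 0, 0, 0, 0, -0.15, 0], [0, 0, 0, 0, 0, 0, 0], [0, 0, 0, 0, 0, 0, 0]]]}}

```text
time_s: 27.5
tcp_pos: [0.5226, 0.1076, 0.2588]
ee_rot: [[-0.0, 0.669, 0.744], [0.002, 0.744, -0.669], [-1.0, 0.001, -0.001]]
wrist_force: [-0.4, -0.4, -0.5]
gripper_width: 0.454
```

Run:
```python
from h import *
st(); go(press2w((-.0904,0,.18)),-42)
```

```text
t 27.5 tcp [0.5226 0.1076 0.2588] yawz -41.96 tilt x [-0.0003  0.0016 -1.    ] F [-0.3707 -0.4444 -0.5085] q [  29.016    14.7671  -15.2515   -0.101   -59.9556 -160.9212] g 0.4543921628525978
grasp [0.5226 0.1076 0.2078] press [-0.0911 -0.001 ] need mm [  1.1363   0.26   -27.8173] scaled [ 0.0189  0.0043 -0.4636] turn [-0.0111 -0.0025] -0.005537931745035252
```

>>> {"fn": "move_arm", "kwargs": {"series": [[[0, 0, 0, 0.01, 0.003, -0.2, 0], [0, 0, 0, 0, 0, -0.2, 0], [0, 0, 0, 0, 0, -0.1, 0], [0, 0, 0, 0, 0, 0, 0], [0, 0, 0, 0, 0, 0, 0]]]}}

```text
time_s: 28.12
tcp_pos: [0.5232, 0.1077, 0.2264]
ee_rot: [[-0.001, 0.669, 0.744], [0.001, 0.744, -0.669], [-1.0, 0.0, -0.001]]
wrist_force: [-0.1, 0.7, -0.1]
gripper_width: 0.454
```

Run:
```python
from h import *
st(); go(press2w((-.0904,0,.18)),-42)
im,d,K,T=cap('scene','s16')
cv2.imwrite('pics/s16c.png',cv2.resize(im[170:260,270:370],None,fx=7,fy=6.6,interpolation=cv2.INTER_CUBIC)[:,:,::-1])
```

```text
t 28.125 tcp [0.5232 0.1077 0.2264] yawz -41.96 tilt x [-0.0009  0.0012 -1.    ] F [-0.1183  0.7454 -0.0653] q [  28.9978   16.6725  -17.7395   -0.1035  -55.5991 -160.8961] g 0.4539713565564896
grasp [0.5232 0.1078 0.1754] press [-0.0907 -0.0005] need mm [0.5397 0.126  4.6237] scaled [0.009  0.0021 0.0771] turn [-0.0087 -0.0064] -0.005396561422102764
```

View pics/s16c.png

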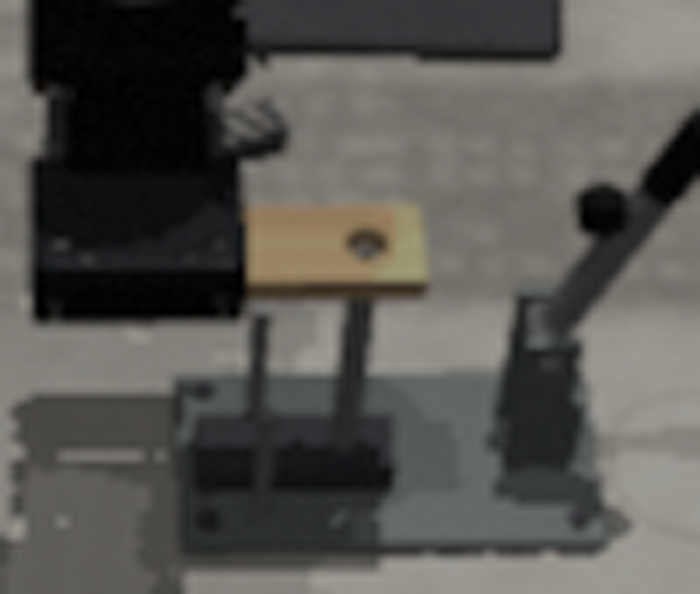

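>>> {"fn": "move_arm", "kwargs": {"series": [[[0, 0, 0, 0.009, 0.002, -0.2, 0], [0, 0, 0, 0, 0, -0.2, 0], [0, 0, 0, 0, 0, -0.2, 0], [0, 0, 0, 0, 0, -0.2, 0], [0, 0, 0, 0, 0, 0, 0]]]}}

```text
time_s: 28.8
tcp_pos: [0.5233, 0.1076, 0.1746]
ee_rot: [[-0.002, 0.669, 0.743], [0.001, 0.743, -0.669], [-1.0, -0.001, -0.002]]
wrist_force: [0.4, 0.7, -1.0]
gripper_width: 0.454
```

Run:
```python
from h import *
st(); go(press2w((-.0904,0,.052)),-42)
```

```text
t 28.8 tcp [0.5233 0.1076 0.1746] yawz -41.97 tilt x [-0.0019  0.0009 -1.    ] F [ 0.4324  0.7057 -0.9765] q [  28.9804   20.1315  -21.3409   -0.1311  -48.5978 -160.8638] g 0.45415380122261195
grasp [0.5232 0.1077 0.1236] press [-0.0906 -0.0005] need mm [  0.5031   0.2081 -71.6113] scaled [ 0.0084  0.0035 -1.1935] turn [-0.0065 -0.0136] -0.0037361880894941635
```

>>> {"fn": "move_arm", "kwargs": {"series": [[[0, 0, 0, 0.005, 0.002, -0.25, 0], [0, 0, 0, 0, 0, -0.25, 0], [0, 0, 0, 0, 0, -0.25, 0], [0, 0, 0, 0, 0, -0.25, 0], [0, 0, 0, 0, 0, -0.05, 0], [0, 0, 0, 0, 0, 0, 0]]]}}

```text
time_s: 29.55
tcp_pos: [0.5239, 0.1078, 0.1069]
ee_rot: [[-0.001, 0.668, 0.744], [0.001, 0.744, -0.668], [-1.0, -0.0, -0.002]]
wrist_force: [0.0, 0.0, -0.5]
gripper_width: 0.458
```

Run:
```python
from h import *
st(); go(press2w((-.0904,0,.050)),-42)
```

```text
t 29.55 tcp [0.5239 0.1078 0.1069] yawz -41.94 tilt x [-0.0014  0.0009 -1.    ] F [ 0.0294  0.042  -0.5457] q [  28.9765   25.5608  -25.1176   -0.13    -39.3667 -160.8143] g 0.4580686316059727
grasp [0.5238 0.1079 0.0559] press [-0.0903  0.0001] need mm [-0.1014  0.0044 -5.916 ] scaled [-0.0017  0.0001 -0.0986] turn [-0.0063 -0.0099] -0.007690565353893675
```

Lower the last 5 mm, release and lift.

>>> {"fn": "move_arm", "kwargs": {"series": [[[0, 0, 0, 0, 0, -0.09, 0], [0, 0, 0, 0, 0, -0.03, 0], [0, 0, 0, 0, 0, 0, 0], [0, 0, 0, 0, 0, 0, 0.7], [0, 0, 0, 0, 0, 0, 0.8], [0, 0, 0, 0, 0, 0, 0.8], [0, 0, 0, 0, 0, 0.1, 0.9], [0, 0, 0, 0, 0, 0.3, 1], [0, 0, 0, 0, 0, 0.6, 1], [0, 0, 0, 0, 0, 0.6, 1], [0, 0, 0, 0, 0, 0.6, 1], [0, 0, 0, 0, 0, 0.6, 1], [0, 0, 0, 0, 0, 0, 1]]]}}

```text
time_s: 31.18
tcp_pos: [0.5243, 0.1079, 0.2771]
ee_rot: [[0.004, 0.668, 0.744], [0.003, 0.744, -0.668], [-1.0, 0.005, 0.001]]
wrist_force: [0.9, -0.3, 0.0]
gripper_width: 0.998
```

Run:
```python
from h import *
st()
im,d,K,T=cap('scene','s17')
cv2.imwrite('pics/s17c.png',cv2.resize(im[150:270,150:390],None,fx=3.2,fy=3.2,interpolation=cv2.INTER_CUBIC)[:,:,::-1])
im,d,K,T=cap('wrist','w17')
```

```text
t 31.175 tcp [0.5243 0.1079 0.2771] yawz -41.89 tilt x [ 0.0043  0.0028 -1.    ] F [ 0.869  -0.3303  0.0032] q [  28.983    13.9046  -13.6346   -0.0234  -62.1669 -160.8617] g 0.9981855820538094
```

View pics/s17c.png

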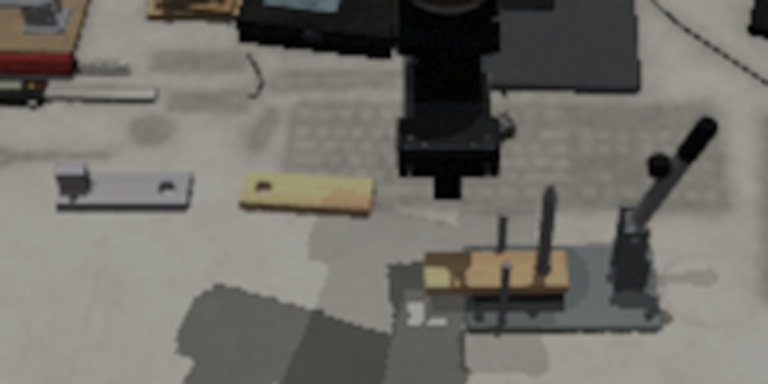

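View pics/w17.png

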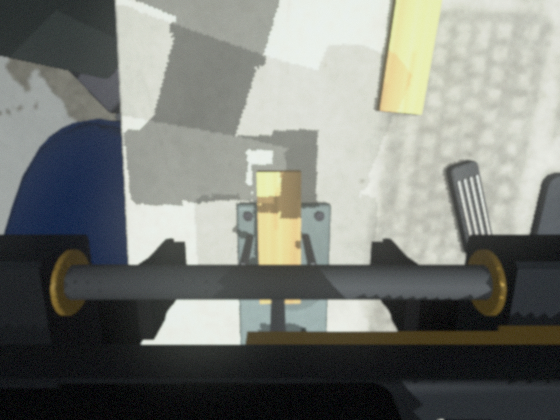

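Run:
```python
from h import *
im,d,K,T=load('w17')
a,b=ray_z(380,110,K,T,.012),ray_z(422,114,K,T,.012); print(a,b,np.linalg.norm(a-b),(a+b)/2)
c,e=ray_z(391,0,K,T,.012),ray_z(441,0,K,T,.012)
for p,q in((a,c),(b,e)): v=q-p; print(np.degrees(np.arctan2(v[1],v[0])))
im,d,K,T=load('s17'); plate(im,K,T)
px=lambda x,y:(150+(x+.5)/3.2-.5,150+(y+.5)/3.2-.5)
for p in [(245,172),(374,180),(241,208),(370,214)]: print(ray_z(*px(*p),K,T,.012 if p[1]<190 else 0.0))
print('hole',ray_z(*px(263,186),K,T,.012),'platen hole',ray_z(*px(168,187),K,T,.012))
cv2.imwrite('pics/s17d.png',cv2.resize(im[190:235,160:280],None,fx=6,fy=6,interpolation=cv2.INTER_CUBIC)[:,:,::-1])
```

```text
[0.5353 0.2264 0.012 ] [0.5644 0.2535 0.012 ] 0.03976692826750005 [0.5499 0.2399 0.012 ]
136.0803863786318
133.76300772846167
 plate 8 [424 154  44  14 467] rect (1.1569559574127197, -0.011855676770210266) (0.061458952724933624, 0.14531835913658142) 53.57497024536133
  axis angle -36.425045
[0.4752 0.3472 0.012 ]
[0.5636 0.2521 0.012 ]
[0.449  0.3218 0.    ]
[0.5383 0.2297 0.    ]
hole [0.4773 0.3207 0.012 ] platen hole [0.4069 0.3835 0.012 ]
```

View pics/s17d.png

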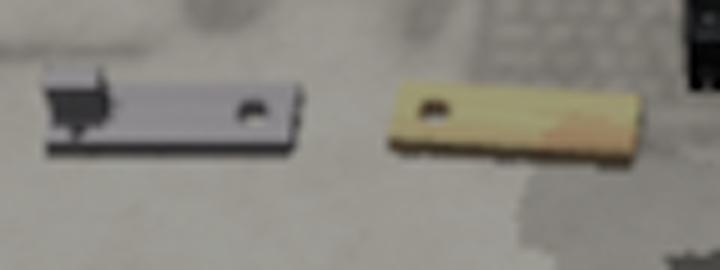

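>>> {"fn": "move_arm", "kwargs": {"series": [[[0, 0, 0.5, 0, 0.05, 0.1, 1], [0, 0, 1, 0.01, 0.13, 0.04, 1], [0, 0, 1, 0.01, 0.13, 0.04, 1], [0, 0, 1, 0.01, 0.13, 0.04, 1], [0, 0, 1, 0.01, 0.13, 0.04, 1], [0, 0, 1, 0.01, 0.13, 0.04, 1], [0, 0, 1, 0.01, 0.13, 0.04, 1], [0, 0, 1, 0.01, 0.13, 0.04, 1], [0, 0, 1, 0.01, 0.13, 0.04, 1], [0, 0, 1, 0.01, 0.13, 0.04, 1], [0, 0, 1, 0.01, 0.13, 0.04, 1], [0, 0, 1, 0.01, 0.13, 0.04, 1], [0, 0, 1, 0.01, 0.13, 0.04, 1], [0, 0, 1, 0.01, 0.13, 0.04, 1], [0, 0, 1, 0.01, 0.13, 0.04, 1], [0, 0, 1, 0.01, 0.13, 0.04, 1], [0, 0, 1, 0.01, 0.13, 0.04, 1], [0, 0, 1, 0.01, 0.13, 0.04, 1], [0, 0, 1, 0.01, 0.13, 0.04, 1], [0, 0, 1, 0.01, 0.13, 0.04, 1]]]}}

```text
time_s: 33.78
tcp_pos: [0.5226, 0.2567, 0.2912]
ee_rot: [[0.017, -0.874, -0.486], [-0.053, -0.486, 0.872], [-0.998, 0.011, -0.055]]
wrist_force: [0.2, -0.8, 0.1]
gripper_width: 0.999
```

Run:
```python
from h import *
st(); go((.538,.254,.20),133)
```

```text
t 33.775 tcp [0.5226 0.2567 0.2912] yawz 119.11 tilt x [ 0.0171 -0.0529 -0.9985] F [ 0.1979 -0.8162  0.1359] q [ 43.2869  18.1361  -6.7912   3.1396 -66.4688 -15.4788] g 0.9992628688287861
grasp [0.5234 0.254  0.2403] press [-0.1884  0.1084] need mm [ 14.5503   0.0001 -40.2796] scaled [ 0.2425  0.     -0.6713] turn [0.3786 0.1226] 1.7357834747292564
```

>>> {"fn": "move_arm", "kwargs": {"series": [[[0.3, 0.1, 0.6, 0.08, 0, -0.1, 1], [0, 0, 0.6, 0.08, 0, -0.2, 1], [0, 0, 0.5, 0.08, 0, -0.3, 1], [0, 0, 0, 0, 0, -0.4, 1], [0, 0, 0, 0, 0, 0, 1], [0, 0, 0, 0, 0, 0, 1]]]}}

```text
time_s: 34.52
tcp_pos: [0.5347, 0.2556, 0.2214]
ee_rot: [[-0.006, -0.728, -0.685], [-0.018, -0.685, 0.728], [-1.0, 0.016, -0.009]]
wrist_force: [-1.0, 0.4, 0.4]
gripper_width: 0.998
```

Run:
```python
from h import *
st(); go((.538,.254,.02),133)
im,d,K,T=cap('wrist','w18')
```

```text
t 34.525 tcp [0.5347 0.2556 0.2214] yawz 133.25 tilt x [-0.0057 -0.0178 -0.9998] F [-0.9546  0.394   0.4113] q [ 41.4124  22.5454  -9.8061   0.6415 -58.5672   1.4941] g 0.998210425145497
grasp [0.5345 0.2547 0.1704] press [-0.1806  0.1163] need mm [   3.5489   -0.6593 -150.4174] scaled [ 0.0591 -0.011  -2.507 ] turn [ 0.1271 -0.0407] -0.031206378244309718
```

View pics/w18.png

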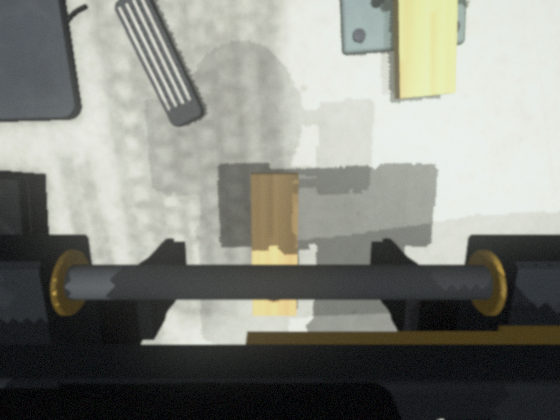

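Run:
```python
from h import *
im,d,K,T=load('w18')
a,b=ray_z(251,174,K,T,.012),ray_z(298,173,K,T,.012); print(a,b,np.linalg.norm(a-b),(a+b)/2, (a+b)[:2]/2+.018*np.array([np.cos(np.radians(133)),np.sin(np.radians(133))]), np.degrees(np.arctan2(*(a-b)[1::-1]))+90)
```

```text
[0.5642 0.2525 0.012 ] [0.5365 0.2254 0.012 ] 0.038829375681522886 [0.5503 0.2389 0.012 ] [0.5381 0.2521] 134.3525785054044
```

>>> {"fn": "move_arm", "kwargs": {"series": [[[0.08, -0.03, 0, 0.04, 0, -0.3, 1], [0, 0, 0, 0, 0, -0.5, 1], [0, 0, 0, 0, 0, -0.5, 1], [0, 0, 0, 0, 0, -0.4, 1], [0, 0, 0, 0, 0, 0, 1], [0, 0, 0, 0, 0, 0, 1]]]}}

```text
time_s: 35.33
tcp_pos: [0.54, 0.258, 0.1241]
ee_rot: [[0.01, -0.727, -0.686], [0.002, -0.686, 0.727], [-1.0, -0.008, -0.005]]
wrist_force: [-0.4, 0.1, 0.2]
gripper_width: 1.002
```

Run:
```python
from h import *
st(); go((.538,.254,.02),133)
im,d,K,T=cap('wrist','w19')
```

```text
t 35.325 tcp [0.54   0.258  0.1241] yawz 133.33 tilt x [ 0.0097  0.0018 -1.    ] F [-0.4465  0.0713  0.1947] q [ 41.145   28.8383 -15.6156   0.4098 -45.0593   1.8952] g 1.001700142947696
grasp [0.5405 0.2581 0.0731] press [-0.1785  0.1228] need mm [ -2.4634  -4.0908 -53.1098] scaled [-0.0411 -0.0682 -0.8852] turn [-0.0128  0.0697] -0.04089220728824472
```

View pics/w19.png

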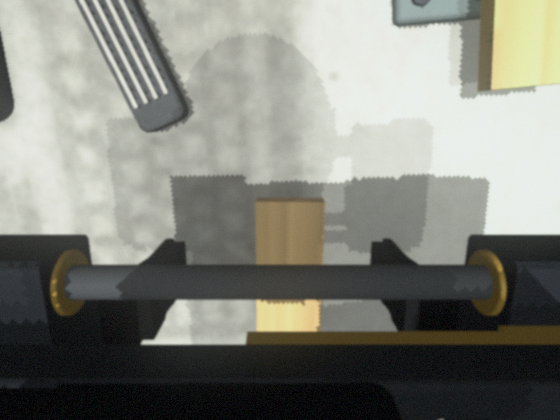

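>>> {"fn": "move_arm", "kwargs": {"series": [[[-0.01, 0.05, 0, -0.03, -0.06, -0.3, 1], [0, 0, 0, 0, 0, -0.3, 1], [0, 0, 0, 0, 0, -0.2, 1], [0, 0, 0, 0, 0, 0, 1], [0, 0, 0, 0, 0, 0, 1]]]}}

```text
time_s: 36.0
tcp_pos: [0.5385, 0.2543, 0.0757]
ee_rot: [[0.005, -0.728, -0.686], [0.003, -0.686, 0.728], [-1.0, -0.006, -0.001]]
wrist_force: [0.0, -0.1, -1.0]
gripper_width: 1.001
```

Run:
```python
from h import *
st(); go((.538,.2535,.02),133.4)
```

```text
t 36.0 tcp [0.5385 0.2543 0.0757] yawz 133.30 tilt x [ 0.0051  0.0032 -1.    ] F [ 0.0447 -0.1097 -1.0469] q [ 40.8629  32.4583 -17.9337   0.0813 -39.268    2.3759] g 1.0006217643015969
grasp [0.5388 0.2545 0.0247] press [-0.1773  0.119 ] need mm [-0.7963 -0.97   -4.6749] scaled [-0.0133 -0.0162 -0.0779] turn [-0.0229  0.0363] 0.012330679076189455
```

>>> {"fn": "move_arm", "kwargs": {"series": [[[-0.02, 0.03, 0, -0.01, -0.015, -0.07, 1], [0, 0, 0, 0, 0, 0, 1], [0, 0, 0, 0, 0, 0, 0], [0, 0, 0, 0, 0, 0, 0], [0, 0, 0, 0, 0, 0, 0], [0, 0, 0, 0, 0, 0, 0], [0, 0, 0, 0, 0, 0, 0], [0, 0, 0, 0, 0, 0, 0], [0, 0, 0, 0, 0, 0, 0]]]}}

```text
time_s: 37.12
tcp_pos: [0.5385, 0.2539, 0.0727]
ee_rot: [[0.003, -0.728, -0.686], [0.002, -0.686, 0.728], [-1.0, -0.004, -0.0]]
wrist_force: [-0.6, -0.4, 0.3]
gripper_width: 0.458
```

Run:
```python
from h import *
st(); go((.538,.2535,.02),133.4)
im,d,K,T=cap('scene','s20')
cv2.imwrite('pics/s20c.png',cv2.resize(im[150:270,150:390],None,fx=3.2,fy=3.2,interpolation=cv2.INTER_CUBIC)[:,:,::-1])
```

```text
t 37.125 tcp [0.5385 0.2539 0.0727] yawz 133.32 tilt x [ 0.0029  0.0021 -1.    ] F [-0.5577 -0.3886  0.3286] q [ 40.819   32.7259 -17.9718   0.0298 -39.0986   2.4739] g 0.45801815901293685
grasp [0.5386 0.254  0.0217] press [-0.1771  0.1186] need mm [-0.6496 -0.4785 -1.7284] scaled [-0.0108 -0.008  -0.0288] turn [-0.0149  0.0208] 0.01051349994523676
```

View pics/s20c.png

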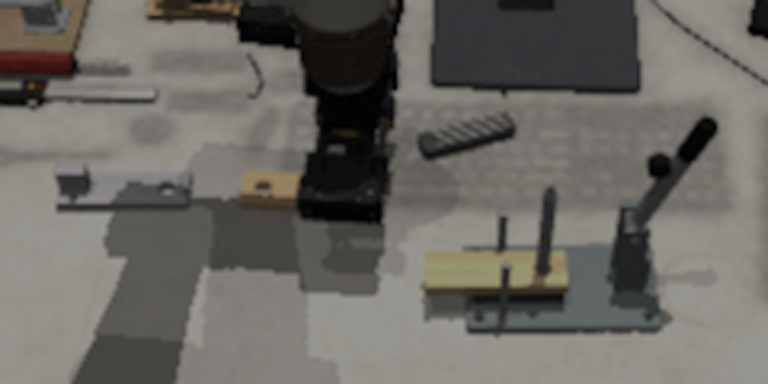

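>>> {"fn": "move_arm", "kwargs": {"series": [[[0, 0, 0, 0, 0, 0.1, 0], [0, 0, 0, 0, 0, 0.2, 0], [0, 0, 0, 0, 0, 0.3, 0], [0, 0, 0, 0, 0, 0.4, 0], [0, 0, 0, 0, 0, 0.4, 0], [0, 0, 0, 0, 0, 0.5, 0], [0, 0, 0, 0, 0, 0.5, 0], [0, 0, 0, 0, 0, 0.5, 0], [0, 0, 0, 0, 0, 0.5, 0], [0, 0, 0, 0, 0, 0.4, 0], [0, 0, 0, 0, 0, 0.2, 0], [0, 0, 0, 0, 0, 0, 0], [0, 0, -0.4, -0.2, -0.2, 0.03, 0], [0, 0, -0.7, -0.35, -0.35, 0.03, 0], [0, 0, -0.8, -0.35, -0.35, 0.03, 0], [0, 0, -0.8, -0.35, -0.35, 0.03, 0], [0, 0, -0.8, -0.2, -0.2, 0.03, 0], [0, 0, -0.8, 0, 0, 0.03, 0], [0, 0, -0.8, 0, 0, 0.03, 0], [0, 0, -0.8, 0, 0, 0.03, 0]]]}}

```text
time_s: 39.67
tcp_pos: [0.4423, 0.1601, 0.3333]
ee_rot: [[-0.01, -0.995, 0.096], [-0.004, 0.096, 0.995], [-1.0, 0.009, -0.005]]
wrist_force: [0.5, -0.5, -1.1]
gripper_width: 0.454
```

Run:
```python
from h import *
st(); go((.48,.12,.25),-42)
```

```text
t 39.675 tcp [0.4423 0.1601 0.3333] yawz 84.46 tilt x [-0.0098 -0.0038 -0.9999] F [ 0.5068 -0.5456 -1.1184] q [ 39.6614   5.2768 -15.9199  -0.2055 -69.3724 -45.1244] g 0.4540636920796342
grasp [0.4418 0.1599 0.2823] press [-0.1861 -0.0162] need mm [ 38.2439 -39.9278 -32.3152] scaled [ 0.6374 -0.6655 -0.5386] turn [ 0.0269 -0.0701] -15.808111267157349
```

>>> {"fn": "move_arm", "kwargs": {"series": [[[0, 0, -0.8, 0, 0, 0.03, 0], [0, 0, -0.9, 0.03, -0.03, 0.03, 0], [0, 0, -0.9, 0.03, -0.03, 0.03, 0], [0, 0, -0.9, 0.03, -0.03, 0.03, 0], [0, 0, -0.9, 0.03, -0.03, 0.03, 0], [0, 0, -0.9, 0.03, -0.03, 0.03, 0], [0, 0, -0.9, 0.03, -0.03, 0.03, 0], [0, 0, -0.9, 0.03, -0.03, 0.03, 0], [0, 0, -0.9, 0.03, -0.03, 0.03, 0], [0, 0, -0.9, 0.03, -0.03, 0.03, 0], [0, 0, -0.9, 0.03, -0.03, 0.03, 0], [0, 0, -0.9, 0.03, -0.03, 0.03, 0], [0, 0, -0.9, 0.03, -0.03, 0.03, 0], [0, 0, -0.9, 0.03, -0.03, 0.03, 0], [0, 0, -0.9, 0.03, -0.03, 0.03, 0], [0, 0, -0.9, 0.03, -0.03, 0.03, 0], [0, 0, -0.8, 0.03, -0.03, 0.03, 0], [0, 0, -0.5, 0, 0, 0, 0], [0, 0, 0, 0, 0, 0, 0]]]}}

```text
time_s: 42.05
tcp_pos: [0.4613, 0.1257, 0.3389]
ee_rot: [[-0.034, 0.705, 0.708], [0.033, 0.709, -0.704], [-0.999, -0.0, -0.048]]
wrist_force: [0.0, -0.4, -0.1]
gripper_width: 0.459
```

Run:
```python
from h import *
st(); go(press2w((-.0905,0,.24)),-42)
im,d,K,T=cap('scene','s21')
cv2.imwrite('pics/s21c.png',cv2.resize(im[150:270,150:390],None,fx=3.2,fy=3.2,interpolation=cv2.INTER_CUBIC)[:,:,::-1])
```

```text
t 42.05 tcp [0.4613 0.1257 0.3389] yawz -44.83 tilt x [-0.034   0.0333 -0.9989] F [ 0.0088 -0.4204 -0.0514] q [  33.35      6.2238  -13.0651   -2.8143  -71.3094 -167.2668] g 0.4594585680568361
grasp [0.4595 0.1274 0.288 ] press [-0.1511 -0.0285] need mm [ 64.1233 -19.4179 -47.9948] scaled [ 1.0687 -0.3236 -0.7999] turn [-0.2386 -0.2433] 0.3541483260137852
```

View pics/s21c.png

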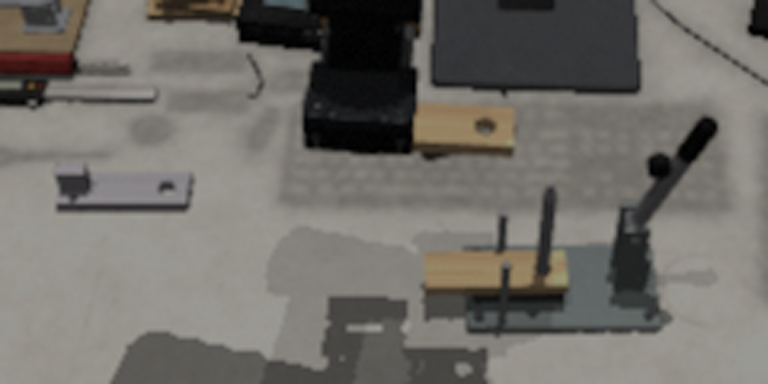

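Still held level. Move over the rod.

>>> {"fn": "move_arm", "kwargs": {"series": [[[-0.18, -0.18, 0.25, 0.1, -0.03, 0, 0], [0, 0, 0, 0.3, -0.09, -0.1, 0], [0, 0, 0, 0.3, -0.09, -0.2, 0], [0, 0, 0, 0.2, -0.06, -0.2, 0], [0, 0, 0, 0.1, -0.03, -0.2, 0], [0, 0, 0, 0, 0, 0, 0], [0, 0, 0, 0, 0, 0, 0]]]}}

```text
time_s: 42.98
tcp_pos: [0.5255, 0.1058, 0.2912]
ee_rot: [[-0.012, 0.677, 0.736], [0.003, 0.736, -0.677], [-1.0, -0.006, -0.011]]
wrist_force: [0.2, 1.0, -0.7]
gripper_width: 0.454
```

Run:
```python
from h import *
st(); go(press2w((-.0905,0,.225)),-42)
```

```text
t 42.975 tcp [0.5255 0.1058 0.2912] yawz -42.61 tilt x [-0.0123  0.0033 -0.9999] F [ 0.2104  0.9865 -0.7236] q [  28.493    13.6938  -11.5817   -0.5536  -65.2533 -160.8632] g 0.45430169145934696
grasp [0.5249 0.106  0.2402] press [-0.0883 -0.0007] need mm [ -1.2227   2.0013 -15.2107] scaled [-0.0204  0.0334 -0.2535] turn [-0.0238 -0.088 ] 0.07577137189548466
```

>>> {"fn": "move_arm", "kwargs": {"series": [[[-0.02, -0.07, 0.06, -0.015, 0.025, -0.2, 0], [0, 0, 0, 0, 0, -0.1, 0], [0, 0, 0, 0, 0, 0, 0], [0, 0, 0, 0, 0, 0, 0]]]}}

```text
time_s: 43.48
tcp_pos: [0.5246, 0.1079, 0.2754]
ee_rot: [[0.002, 0.67, 0.743], [0.002, 0.743, -0.67], [-1.0, 0.003, -0.0]]
wrist_force: [-0.1, 0.0, -0.6]
gripper_width: 0.451
```

Run:
```python
from h import *
st(); go(press2w((-.0905,0,.205)),-42)
im,d,K,T=cap('scene','s22')
cv2.imwrite('pics/s22c.png',cv2.resize(im[170:260,270:370],None,fx=7,fy=6.6,interpolation=cv2.INTER_CUBIC)[:,:,::-1])
```

```text
t 43.475 tcp [0.5246 0.1079 0.2754] yawz -42.03 tilt x [ 0.002   0.0023 -1.    ] F [-0.1316  0.0405 -0.6079] q [  28.9534   14.071   -13.652    -0.0682  -62.1128 -160.9541] g 0.45148047950524384
grasp [0.5247 0.108  0.2244] press [-0.0897  0.0008] need mm [ -1.0991  -0.0767 -19.4003] scaled [-0.0183 -0.0013 -0.3233] turn [-0.0165  0.0143] 0.004061713606994033
```

View pics/s22c.png

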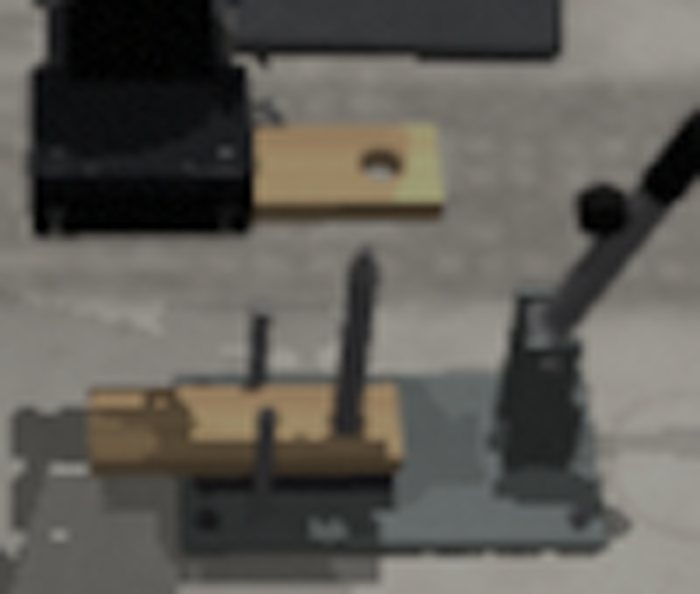

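Run:
```python
from h import *
im,d,K,T=load('s22')
px=lambda a,b:(270+(a+.5)/7-.5,170+(b+.5)/6.6-.5)
h=ray_z(*px(380,161),K,T,.2244-.0217+.012); t=ray_z(*px(366,252),K,T,.162)
print('hole',h,inpress(h),'rod tip',t,inpress(t))
```

```text
hole [0.5954 0.0496 0.2147] [0.0019 0.0046] rod tip [0.5919 0.0484 0.162 ] [0.0001 0.0014]
```

>>> {"fn": "move_arm", "kwargs": {"series": [[[-0.01, 0.01, 0, -0.02, 0.003, -0.25, 0], [0, 0, 0, 0, 0, -0.15, 0], [0, 0, 0, 0, 0, 0, 0]]]}}

```text
time_s: 43.9
tcp_pos: [0.5232, 0.108, 0.2496]
ee_rot: [[0.0, 0.67, 0.743], [0.001, 0.743, -0.67], [-1.0, 0.001, -0.0]]
wrist_force: [-0.4, -0.1, -1.2]
gripper_width: 0.455
```

Run:
```python
from h import *
st(); go(press2w((-.0910,0,.18)),-42)
```

```text
t 43.9 tcp [0.5232 0.108  0.2496] yawz -42.05 tilt x [ 0.0002  0.0009 -1.    ] F [-0.3947 -0.0826 -1.1846] q [  29.0504   15.3152  -15.95     -0.0488  -58.701  -161.0729] g 0.4547251400593766
grasp [0.5232 0.1081 0.1986] press [-0.0909 -0.0002] need mm [  0.0727   0.2314 -18.647 ] scaled [ 0.0012  0.0039 -0.3108] turn [-0.0066  0.0012] 0.005978485261078248
```

>>> {"fn": "move_arm", "kwargs": {"series": [[[0, 0, 0, 0, 0, -0.2, 0], [0, 0, 0, 0, 0, -0.15, 0], [0, 0, 0, 0, 0, 0, 0], [0, 0, 0, 0, 0, 0, 0]]]}}

```text
time_s: 44.4
tcp_pos: [0.5233, 0.108, 0.2268]
ee_rot: [[-0.0, 0.67, 0.743], [0.0, 0.743, -0.67], [-1.0, 0.0, -0.001]]
wrist_force: [0.3, -0.1, 0.2]
gripper_width: 0.451
```

Run:
```python
from h import *
st(); go(press2w((-.0910,0,.18)),-42)
im,d,K,T=cap('scene','s23')
cv2.imwrite('pics/s23c.png',cv2.resize(im[170:260,270:370],None,fx=7,fy=6.6,interpolation=cv2.INTER_CUBIC)[:,:,::-1])
```

```text
t 44.4 tcp [0.5233 0.108  0.2268] yawz -42.04 tilt x [-0.0003  0.0004 -1.    ] F [ 0.2802 -0.0516  0.1976] q [  29.0479   16.6478  -17.7244   -0.0364  -55.6293 -161.0721] g 0.4506125660703473
grasp [0.5233 0.108  0.1758] press [-0.0908 -0.0002] need mm [-0.0224  0.2712  4.1579] scaled [-0.0004  0.0045  0.0693] turn [-0.0032 -0.002 ] 0.005586217776869518
```

View pics/s23c.png

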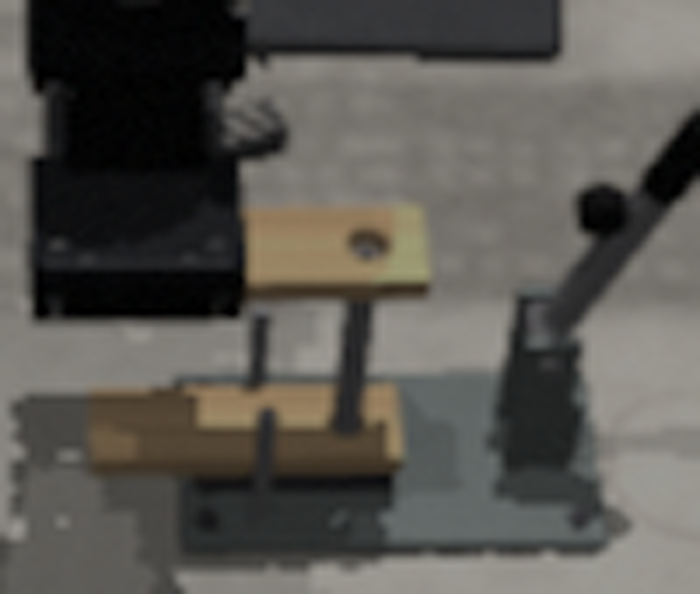

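>>> {"fn": "move_arm", "kwargs": {"series": [[[0, 0, 0, 0, 0, -0.2, 0], [0, 0, 0, 0, 0, -0.25, 0], [0, 0, 0, 0, 0, -0.25, 0], [0, 0, 0, 0, 0, -0.25, 0], [0, 0, 0, 0, 0, -0.25, 0], [0, 0, 0, 0, 0, -0.25, 0], [0, 0, 0, 0, 0, -0.25, 0], [0, 0, 0, 0, 0, 0, 0]]]}}

```text
time_s: 45.45
tcp_pos: [0.5214, 0.1071, 0.1156]
ee_rot: [[-0.004, 0.67, 0.742], [-0.001, 0.742, -0.67], [-1.0, -0.004, -0.002]]
wrist_force: [-0.2, -0.2, -0.6]
gripper_width: 0.454
```

Run:
```python
from h import *
st(); go(press2w((-.0910,0,.0637)),-42)
```

```text
t 45.45 tcp [0.5214 0.1071 0.1156] yawz -42.07 tilt x [-0.0043 -0.0011 -1.    ] F [-0.23   -0.1966 -0.5686] q [  29.0492   24.6799  -24.9462   -0.1035  -40.6191 -161.0366] g 0.4543577587427816
grasp [0.5212 0.1071 0.0646] press [-0.0917 -0.0023] need mm [ 2.0546  1.1967 -0.9111] scaled [ 0.0342  0.0199 -0.0152] turn [ 0.0075 -0.0309] 0.008292492518709338
```

>>> {"fn": "move_arm", "kwargs": {"series": [[[0, -0.02, 0, 0.02, 0.015, -0.02, 0], [0, 0, 0, 0, 0, -0.01, 0], [0, 0, 0, 0, 0, 0, 0.7], [0, 0, 0, 0, 0, 0, 0.8], [0, 0, 0, 0, 0, 0, 0.8], [0, 0, 0, 0, 0, 0.1, 0.9], [0, 0, 0, 0, 0, 0.3, 1], [0, 0, 0, 0, 0, 0.6, 1], [0, 0, 0, 0, 0, 0.6, 1], [0, 0, 0, 0, 0, 0.6, 1], [0, 0, 0, 0, 0, 0.6, 1], [0, 0, 0, 0, 0, 0, 1]]]}}

```text
time_s: 46.95
tcp_pos: [0.5232, 0.1081, 0.2914]
ee_rot: [[0.005, 0.669, 0.743], [0.001, 0.743, -0.669], [-1.0, 0.004, 0.003]]
wrist_force: [-0.4, -0.6, -0.8]
gripper_width: 1.003
```

Run:
```python
from h import *
st()
im,d,K,T=cap('scene','s24')
cv2.imwrite('pics/s24c.png',cv2.resize(im[150:270,150:390],None,fx=3.2,fy=3.2,interpolation=cv2.INTER_CUBIC)[:,:,::-1])
cv2.imwrite('pics/s24d.png',cv2.resize(im[170:260,270:370],None,fx=7,fy=6.6,interpolation=cv2.INTER_CUBIC)[:,:,::-1])
```

```text
t 46.95 tcp [0.5232 0.1081 0.2914] yawz -42.02 tilt x [ 0.005   0.0011 -1.    ] F [-0.3828 -0.5867 -0.8416] q [  29.1105   13.1292  -12.5605    0.0913  -64.0294 -161.1697] g 1.0029201500747524
```

View pics/s24c.png

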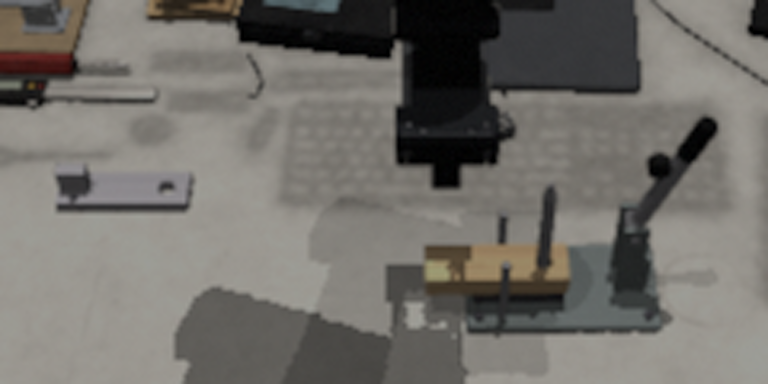

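View pics/s24d.png

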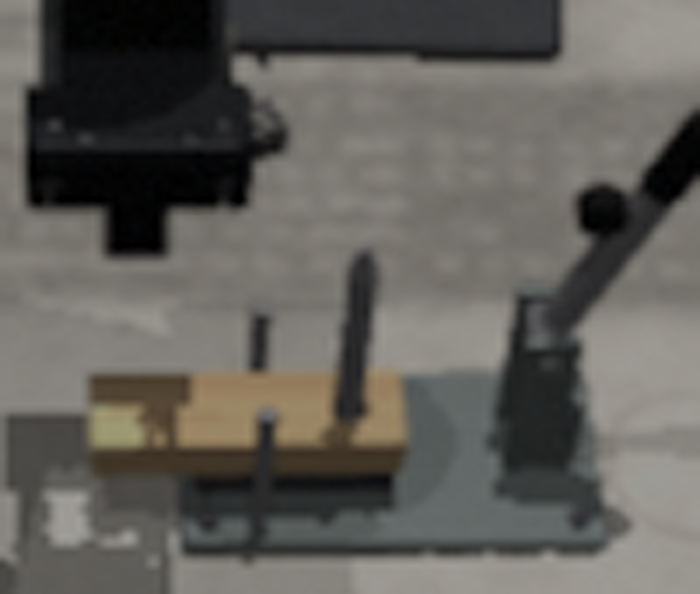

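>>> {"fn": "move_arm", "kwargs": {"series": [[[0, 0, 0.6, -0.05, 0.1, 0.05, 1], [0, 0, 1, -0.15, 0.28, 0.04, 1], [0, 0, 1, -0.15, 0.28, 0.04, 1], [0, 0, 1, -0.15, 0.28, 0.04, 1], [0, 0, 1, -0.15, 0.28, 0.04, 1], [0, 0, 1, -0.15, 0.28, 0.04, 1], [0, 0, 1, -0.15, 0.28, 0.04, 1], [0, 0, 1, -0.15, 0.28, 0.04, 1], [0, 0, 1, -0.15, 0.28, 0.04, 1], [0, 0, 1, -0.15, 0.28, 0.04, 1], [0, 0, 1, -0.15, 0.28, 0.04, 1], [0, 0, 1, -0.15, 0.28, 0.04, 1], [0, 0, 1, -0.15, 0.28, 0.04, 1], [0, 0, 1, -0.15, 0.28, 0.04, 1], [0, 0, 1, -0.15, 0.28, 0.04, 1], [0, 0, 1, -0.15, 0.28, 0.04, 1], [0, 0, 1, -0.15, 0.28, 0.04, 1], [0, 0, 1, -0.15, 0.28, 0.04, 1], [0, 0, 1, -0.15, 0.28, 0.04, 1], [0, 0, 1, -0.15, 0.28, 0.04, 1]]]}}

```text
time_s: 49.5
tcp_pos: [0.3329, 0.4339, 0.312]
ee_rot: [[0.021, -0.869, -0.495], [-0.041, -0.495, 0.868], [-0.999, 0.002, -0.046]]
wrist_force: [-0.0, 0.0, 0.1]
gripper_width: 1.001
```

Run:
```python
from h import *
st(); go((.338,.4428,.19),138)
```

```text
t 49.5 tcp [0.3329 0.4339 0.312 ] yawz 119.68 tilt x [ 0.0211 -0.0412 -0.9989] F [-0.0098  0.0475  0.0942] q [ 70.3607  14.1138  -8.9546   2.0747 -68.7648 -41.4673] g 1.0008536326752149
grasp [0.334  0.4318 0.261 ] press [-0.4482  0.1138] need mm [  4.0302  10.9738 -71.0436] scaled [ 0.0672  0.1829 -1.1841] turn [0.2954 0.1512] 2.2901675227201714
```

>>> {"fn": "move_arm", "kwargs": {"series": [[[0.22, 0.1, 0.6, 0.02, 0.05, -0.2, 1], [0, 0, 0.7, 0.02, 0.05, -0.4, 1], [0, 0, 0.6, 0.02, 0.04, -0.4, 1], [0, 0, 0.3, 0, 0, -0.3, 1], [0, 0, 0, 0, 0, 0, 1], [0, 0, 0, 0, 0, 0, 1]]]}}

```text
time_s: 50.25
tcp_pos: [0.3341, 0.4411, 0.2255]
ee_rot: [[0.005, -0.67, -0.742], [-0.017, -0.742, 0.67], [-1.0, 0.009, -0.015]]
wrist_force: [0.7, -0.0, 0.3]
gripper_width: 0.998
```

Run:
```python
from h import *
st(); go((.338,.4428,.0354),138)
im,d,K,T=cap('wrist','w25')
cv2.imwrite('pics/w25c.png',cv2.resize(im[40:240,180:380],None,fx=3,fy=3,interpolation=cv2.INTER_CUBIC)[:,:,::-1])
```

```text
t 50.25 tcp [0.3341 0.4411 0.2255] yawz 137.95 tilt x [ 0.0049 -0.0171 -0.9998] F [ 0.6588 -0.0385  0.2955] q [ 69.9099  18.7027 -15.1758   0.7198 -56.9487 -22.3607] g 0.9977355197986238
grasp [0.3344 0.4402 0.1745] press [-0.4535  0.1203] need mm [   3.6189    2.5699 -139.0961] scaled [ 0.0603  0.0428 -2.3183] turn [0.1227 0.0354] 0.006230854114697593
```

View pics/w25c.png

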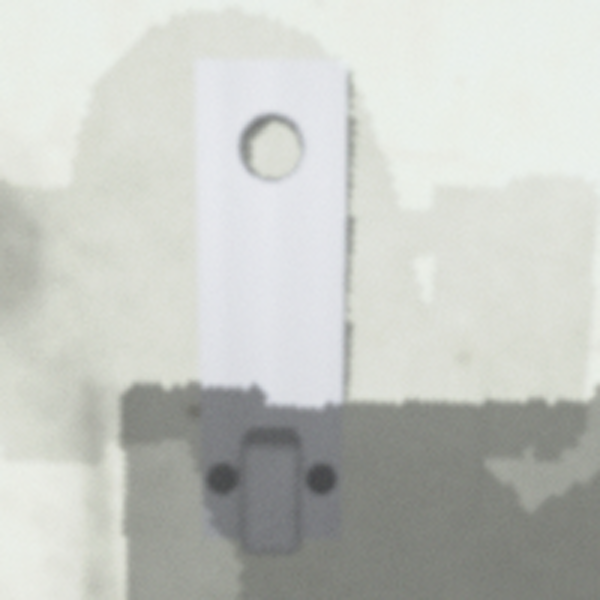

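Run:
```python
from h import *
im,d,K,T=load('w25')
px=lambda a,b:(180+(a+.5)/3-.5,40+(b+.5)/3-.5)
h=ray_z(*px(271,147),K,T,.012)[:2]; c=[ray_z(*px(*p),K,T,.042)[:2] for p in [(244,444),(301,444),(244,551),(301,551)]]
g=np.mean(c,0); print(h,g,np.linalg.norm(h-g),np.degrees(np.arctan2(*(h-g)[::-1])))
u=[ray_z(*px(*p),K,T,.012)[:2] for p in [(194,60),(350,66),(205,535)]]
v=u[0]-u[2]; print(np.degrees(np.arctan2(v[1],v[0])))
```

```text
[0.4052 0.3835] [0.3392 0.4426] 0.08855362788361856 -41.85252032392834
-41.82898248982615
```

>>> {"fn": "move_arm", "kwargs": {"series": [[[0.08, 0.02, 0, 0.04, 0.03, -0.4, 0.7], [0, 0, 0, 0, 0, -0.5, 0.7], [0, 0, 0, 0, 0, -0.5, 0.7], [0, 0, 0, 0, 0, -0.4, 0.7], [0, 0, 0, 0, 0, 0, 0.7], [0, 0, 0, 0, 0, 0, 0.7]]]}}

```text
time_s: 51.05
tcp_pos: [0.3382, 0.4463, 0.1214]
ee_rot: [[0.008, -0.671, -0.742], [0.007, -0.742, 0.671], [-1.0, -0.011, -0.001]]
wrist_force: [0.1, 0.5, 0.5]
gripper_width: 0.7
```

Run:
```python
from h import *
st(); go((.3388,.4427,.0354),138.1)
```

```text
t 51.05 tcp [0.3382 0.4463 0.1214] yawz 137.87 tilt x [ 0.0079  0.007  -0.9999] F [0.1477 0.4722 0.4953] q [ 69.5527  26.0451 -21.4126   0.4283 -42.0095 -21.9953] g 0.6996852967498381
grasp [0.3386 0.4466 0.0704] press [-0.4546  0.1279] need mm [  0.199   -3.9412 -35.0221] scaled [ 0.0033 -0.0657 -0.5837] turn [-0.05    0.0569] 0.028256326632508433
```

>>> {"fn": "move_arm", "kwargs": {"series": [[[-0.04, 0.04, 0.02, 0, -0.05, -0.25, 0.7], [0, 0, 0, 0, 0, -0.25, 0.7], [0, 0, 0, 0, 0, 0, 0.7], [0, 0, 0, 0, 0, 0, 0.7]]]}}

```text
time_s: 51.55
tcp_pos: [0.3387, 0.4441, 0.0916]
ee_rot: [[0.004, -0.668, -0.744], [0.005, -0.744, 0.669], [-1.0, -0.006, 0.001]]
wrist_force: [-0.5, 0.6, -0.3]
gripper_width: 0.699
```

Run:
```python
from h import *
st(); go((.3388,.4427,.0354),138.1)
```

```text
t 51.55 tcp [0.3387 0.4441 0.0916] yawz 138.05 tilt x [ 0.0036  0.0049 -1.    ] F [-0.5158  0.65   -0.326 ] q [ 69.3399  28.4827 -22.7855   0.1554 -38.3967 -21.4131] g 0.6994202768177973
grasp [0.3389 0.4444 0.0406] press [-0.4529  0.1263] need mm [-0.0528 -1.65   -5.2004] scaled [-0.0009 -0.0275 -0.0867] turn [-0.035   0.0261] 0.006451916463849017
```

>>> {"fn": "move_arm", "kwargs": {"series": [[[-0.03, 0.02, 0, 0, -0.025, -0.1, 0.7], [0, 0, 0, 0, 0, 0, 0.7], [0, 0, 0, 0, 0, 0, 0], [0, 0, 0, 0, 0, 0, 0], [0, 0, 0, 0, 0, 0, 0], [0, 0, 0, 0, 0, 0, 0], [0, 0, 0, 0, 0, 0, 0], [0, 0, 0, 0, 0, 0, 0]]]}}

```text
time_s: 52.55
tcp_pos: [0.3389, 0.443, 0.0861]
ee_rot: [[0.001, -0.668, -0.744], [0.002, -0.744, 0.668], [-1.0, -0.002, 0.0]]
wrist_force: [-0.3, -0.7, -0.1]
gripper_width: 0.177
```

Run:
```python
from h import *
st(); go((.3388,.4427,.0354),138.1)
```

```text
t 52.55 tcp [0.3389 0.443  0.0861] yawz 138.06 tilt x [ 0.0015  0.002  -1.    ] F [-0.3453 -0.6747 -0.0502] q [ 69.2523  28.9625 -22.9711   0.0596 -37.9279 -21.238 ] g 0.17749062971110502
grasp [0.3389 0.4431 0.0351] press [-0.452   0.1255] need mm [-0.1373 -0.4091  0.2884] scaled [-0.0023 -0.0068  0.0048] turn [-0.0146  0.0104] 0.004842934138711286
```

>>> {"fn": "move_arm", "kwargs": {"series": [[[0, 0, 0, 0, 0, 0.1, 0], [0, 0, 0, 0, 0, 0.2, 0], [0, 0, 0, 0, 0, 0.3, 0], [0, 0, 0, 0, 0, 0.4, 0], [0, 0, 0, 0, 0, 0.4, 0], [0, 0, 0, 0, 0, 0.4, 0], [0, 0, 0, 0, 0, 0.4, 0], [0, 0, 0, 0, 0, 0.4, 0], [0, 0, 0, 0, 0, 0.4, 0], [0, 0, 0, 0, 0, 0.4, 0], [0, 0, 0, 0, 0, 0.2, 0], [0, 0, 0, 0, 0, 0.1, 0], [0, 0, 0, 0, 0, 0, 0], [0, 0, 0, 0, 0, 0, 0]]]}}

```text
time_s: 54.3
tcp_pos: [0.3358, 0.4379, 0.3179]
ee_rot: [[-0.004, -0.67, -0.742], [-0.001, -0.742, 0.67], [-1.0, 0.003, 0.003]]
wrist_force: [-0.6, -0.7, -3.4]
gripper_width: 0.183
```

Run:
```python
from h import *
st(); go(press2w((-.09,0,.245)),138)
im,d,K,T=cap('scene','s26');im,d,K,T=cap('wrist','w26')
```

```text
t 54.3 tcp [0.3358 0.4379 0.3179] yawz 137.90 tilt x [-0.0043 -0.0007 -1.    ] F [-0.5875 -0.7296 -3.4012] q [ 69.2493  13.9646  -7.3771  -0.2334 -68.7862 -21.269 ] g 0.18265322121252364
grasp [0.3356 0.4378 0.2669] press [-0.451   0.1193] need mm [ 188.4209 -330.1973  -21.9338] scaled [ 3.1403 -5.5033 -0.3656] turn [ 0.0053 -0.0311] 0.013078656672927735
```

View pics/w26.png

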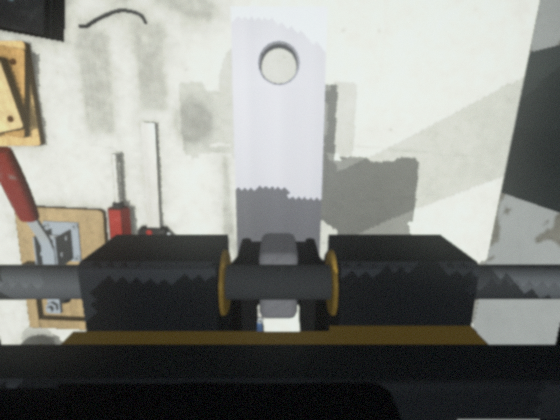

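>>> {"fn": "move_arm", "kwargs": {"series": [[[0, 0, 0, 0.1, -0.2, 0, 0], [0, 0, 0, 0.26, -0.45, 0, 0], [0, 0, 0, 0.26, -0.45, 0, 0], [0, 0, 0, 0.26, -0.45, 0, 0], [0, 0, 0, 0.26, -0.45, 0, 0], [0, 0, 0, 0.26, -0.45, 0, 0], [0, 0, 0, 0.26, -0.45, 0, 0], [0, 0, 0, 0.26, -0.45, 0, 0], [0, 0, 0, 0.26, -0.45, 0, 0], [0, 0, 0, 0.26, -0.45, 0, 0], [0, 0, 0, 0.26, -0.45, 0, 0], [0, 0, 0, 0.2, -0.35, 0, 0], [0, 0, 0, 0.1, -0.2, 0, 0], [0, 0, 0, 0, 0, 0, 0], [0, 0, 0, 0, 0, 0, 0]]]}}

```text
time_s: 56.28
tcp_pos: [0.5186, 0.102, 0.3135]
ee_rot: [[-0.013, -0.673, -0.74], [-0.01, -0.739, 0.673], [-1.0, 0.016, 0.003]]
wrist_force: [0.1, 0.8, -2.1]
gripper_width: 0.18
```

Run:
```python
from h import *
st(); go(press2w((-.09,0,.22)),138)
im,d,K,T=cap('wrist','w27')
```

```text
t 56.275 tcp [0.5186 0.102  0.3135] yawz 137.69 tilt x [-0.0129 -0.0098 -0.9999] F [ 0.1197  0.7925 -2.0856] q [ 28.793   12.0862 -10.6724   0.1481 -68.1587  18.8439] g 0.18009097796131937
grasp [0.5179 0.1015 0.2625] press [-0.0904 -0.0086] need mm [  6.0869   6.1007 -42.4617] scaled [ 0.1014  0.1017 -0.7077] turn [ 0.0703 -0.0922] 0.038528923191339715
```

View pics/w27.png

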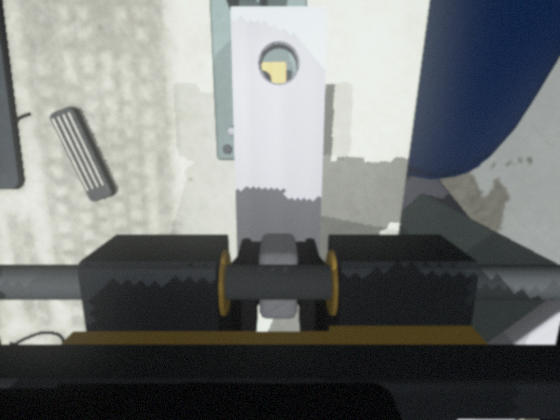

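>>> {"fn": "move_arm", "kwargs": {"series": [[[0.06, -0.08, 0.03, 0.08, 0.08, -0.25, 0], [0, 0, 0, 0, 0, -0.2, 0], [0, 0, 0, 0, 0, 0, 0], [0, 0, 0, 0, 0, 0, 0]]]}}

```text
time_s: 56.82
tcp_pos: [0.5227, 0.109, 0.2865]
ee_rot: [[-0.001, -0.667, -0.745], [-0.001, -0.745, 0.667], [-1.0, 0.001, -0.0]]
wrist_force: [-0.1, 0.5, -2.7]
gripper_width: 0.181
```

Run:
```python
from h import *
st(); go(press2w((-.0895,0,.22)),138)
im,d,K,T=cap('wrist','w28')
cv2.imwrite('pics/w28c.png',cv2.resize(im[0:160,200:360],None,fx=3.7,fy=3.7,interpolation=cv2.INTER_CUBIC)[:,:,::-1])
print('rod tip proj',proj([.5909,.0474,.164],K,T))
```

```text
t 56.825 tcp [0.5227 0.109  0.2865] yawz 138.18 tilt x [-0.0006 -0.0013 -1.    ] F [-0.0973  0.4594 -2.7001] q [ 29.219   13.4542 -12.8459   0.054  -63.7652  18.9375] g 0.18089168853756868
grasp [0.5226 0.1089 0.2355] press [-0.0919  0.0001] need mm [  1.7575  -1.6528 -15.4818] scaled [ 0.0293 -0.0275 -0.258 ] turn [ 0.0093 -0.0042] -0.022555710358297176
rod tip proj (np.float64(279.35878101931047), np.float64(69.57259776531103))
```

View pics/w28c.png

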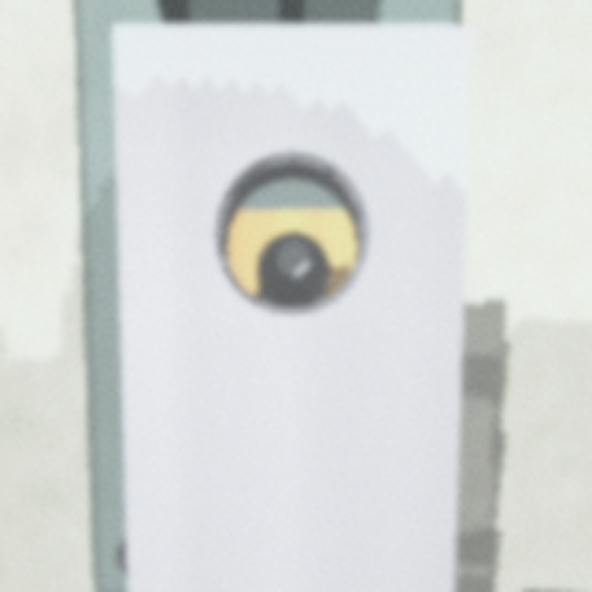

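Run:
```python
from h import *
im,d,K,T=load('w28')
px=lambda a,b:(200+(a+.5)/3.7-.5,(b+.5)/3.7-.5)
h=ray_z(*px(292.5,231),K,T,.2125); t=ray_z(*px(297,257),K,T,.164)
print(h,t,inpress(h),inpress(t), (t-h)/.06)
```

```text
[0.5893 0.0495 0.2125] [0.5909 0.047  0.164 ] [-0.0026  0.0005] [ 0.0002 -0.0003] [ 0.0256 -0.0419 -0.8083]
```

>>> {"fn": "move_arm", "kwargs": {"series": [[[0, 0, -0.02, 0.028, -0.033, -0.2, 0], [0, 0, 0, 0, 0, -0.15, 0], [0, 0, 0, 0, 0, 0, 0], [0, 0, 0, 0, 0, 0, 0]]]}}

```text
time_s: 57.38
tcp_pos: [0.5244, 0.1067, 0.2642]
ee_rot: [[-0.0, -0.669, -0.743], [-0.001, -0.743, 0.669], [-1.0, 0.001, -0.0]]
wrist_force: [0.3, -0.0, -2.7]
gripper_width: 0.178
```

Run:
```python
from h import *
st(); go(press2w((-.0895,0,.19)),138)
im,d,K,T=cap('wrist','w29')
cv2.imwrite('pics/w29c.png',cv2.resize(im[0:160,200:360],None,fx=3.7,fy=3.7,interpolation=cv2.INTER_CUBIC)[:,:,::-1])
```

```text
t 57.375 tcp [0.5244 0.1067 0.2642] yawz 137.98 tilt x [-0.0005 -0.0012 -1.    ] F [ 0.2646 -0.033  -2.6712] q [ 28.8907  14.6563 -14.6181   0.0521 -60.7802  19.0664] g 0.17804387447024347
grasp [0.5244 0.1066 0.2132] press [-0.089  -0.0005] need mm [ -0.0319   0.6791 -23.2265] scaled [-0.0005  0.0113 -0.3871] turn [ 0.0083 -0.0032] 0.0021839006349146928
```

View pics/w29c.png

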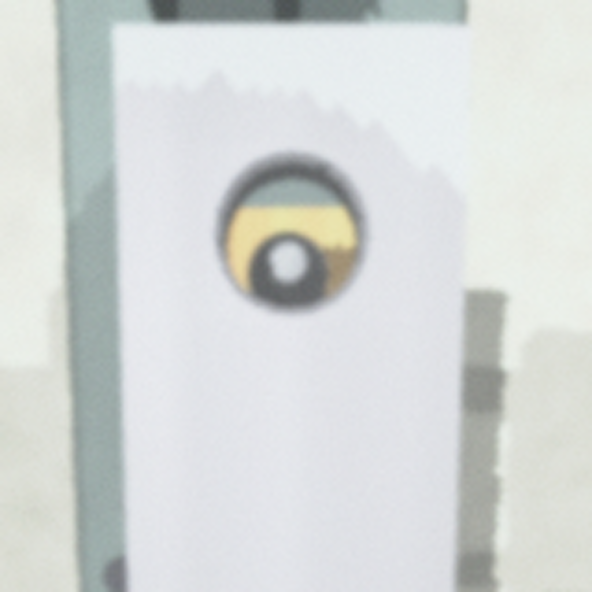

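Run:
```python
from h import *
im,d,K,T=load('w29')
px=lambda a,b:(200+(a+.5)/3.7-.5,(b+.5)/3.7-.5)
h=ray_z(*px(292.5,231),K,T,.2132-.023); t=ray_z(*px(290,258),K,T,.164)
print(h,t,inpress(h),inpress(t), (t-h)/.06)
```

```text
[0.5909 0.047  0.1902] [0.5912 0.0471 0.164 ] [ 0.0003 -0.0003] [ 0.0004 -0.0001] [ 0.0041  0.0016 -0.4367]
```

Centred. Descend over the tip, then down.

>>> {"fn": "move_arm", "kwargs": {"series": [[[0, 0, 0, 0, 0.003, -0.2, 0], [0, 0, 0, 0, 0, -0.2, 0], [0, 0, 0, 0, 0, -0.2, 0], [0, 0, 0, 0, 0, 0, 0], [0, 0, 0, 0, 0, 0, 0]]]}}

```text
time_s: 58.05
tcp_pos: [0.5242, 0.1068, 0.2253]
ee_rot: [[-0.001, -0.669, -0.743], [-0.001, -0.743, 0.669], [-1.0, 0.002, 0.0]]
wrist_force: [0.2, 0.8, -2.7]
gripper_width: 0.18
```

Run:
```python
from h import *
st(); go(press2w((-.0893,0,.0895)),138)
```

```text
t 58.05 tcp [0.5242 0.1068 0.2253] yawz 137.98 tilt x [-0.0013 -0.0015 -1.    ] F [ 0.2346  0.816  -2.6547] q [ 28.9113  16.8323 -17.7456   0.0454 -55.5307  19.0412] g 0.1804873992155204
grasp [0.5241 0.1067 0.1743] press [-0.0893 -0.0006] need mm [  0.4046   0.4479 -84.7576] scaled [ 0.0067  0.0075 -1.4126] turn [ 0.0107 -0.0096] 0.0027213893956918866
```

>>> {"fn": "move_arm", "kwargs": {"series": [[[0, 0, 0, 0.006, 0.007, -0.2, 0], [0, 0, 0, 0, 0, -0.2, 0], [0, 0, 0, 0, 0, -0.2, 0], [0, 0, 0, 0.003, 0.003, -0.2, 0], [0, 0, 0, 0, 0, -0.2, 0], [0, 0, 0, 0, 0, -0.2, 0], [0, 0, 0, 0, 0, -0.1, 0], [0, 0, 0, 0, 0, 0, 0], [0, 0, 0, 0, 0, 0, 0]]]}}

```text
time_s: 59.18
tcp_pos: [0.5251, 0.1076, 0.1418]
ee_rot: [[-0.001, -0.669, -0.743], [-0.002, -0.743, 0.669], [-1.0, 0.002, -0.001]]
wrist_force: [0.2, 0.1, -2.2]
gripper_width: 0.176
```

Run:
```python
from h import *
st(); go(press2w((-.0893,0,.089)),138)
```

```text
t 59.175 tcp [0.5251 0.1076 0.1418] yawz 138.00 tilt x [-0.0006 -0.0015 -1.    ] F [ 0.1919  0.1254 -2.156 ] q [ 28.9472  22.7456 -23.1959   0.0832 -44.1326  18.995 ] g 0.17573669141423734
grasp [0.5251 0.1075 0.0908] press [-0.0891  0.0006] need mm [-0.5641 -0.3358 -1.8491] scaled [-0.0094 -0.0056 -0.0308] turn [ 0.0108 -0.0046] -0.00023954965079653334
```

>>> {"fn": "move_arm", "kwargs": {"series": [[[0, 0, 0, -0.006, -0.004, -0.035, 0], [0, 0, 0, 0, 0, -0.015, 0], [0, 0, 0, 0, 0, 0, 0], [0, 0, 0, 0, 0, 0, 0.3], [0, 0, 0, 0, 0, 0, 0.4], [0, 0, 0, 0, 0, 0, 0.5], [0, 0, 0, 0, 0, 0.1, 0.5], [0, 0, 0, 0, 0, 0.3, 0.5], [0, 0, 0, 0, 0, 0.6, 0.5], [0, 0, 0, 0, 0, 0.6, 0.5], [0, 0, 0, 0, 0, 0.6, 0.5], [0, 0, 0, 0, 0, 0.4, 0.5], [0, 0, 0, 0, 0, 0, 0.5], [0, 0, 0, 0, 0, 0, 0.5]]]}}

```text
time_s: 60.92
tcp_pos: [0.5255, 0.1073, 0.3041]
ee_rot: [[0.006, -0.668, -0.744], [0.001, -0.744, 0.668], [-1.0, -0.005, -0.004]]
wrist_force: [0.8, -0.2, -0.5]
gripper_width: 0.5
```

Run:
```python
from h import *
st()
im,d,K,T=cap('scene','s30');im2,d2,K2,T2=cap('wrist','w30')
cv2.imwrite('pics/s30d.png',cv2.resize(im[150:260,250:390],None,fx=5,fy=5,interpolation=cv2.INTER_CUBIC)[:,:,::-1])
```

```text
t 60.925 tcp [0.5255 0.1073 0.3041] yawz 138.07 tilt x [ 0.0064  0.0008 -1.    ] F [ 0.8076 -0.1944 -0.5399] q [ 28.94    12.746  -11.1793   0.1495 -65.7307  19.0656] g 0.4996415685757256
```

View pics/s30d.png

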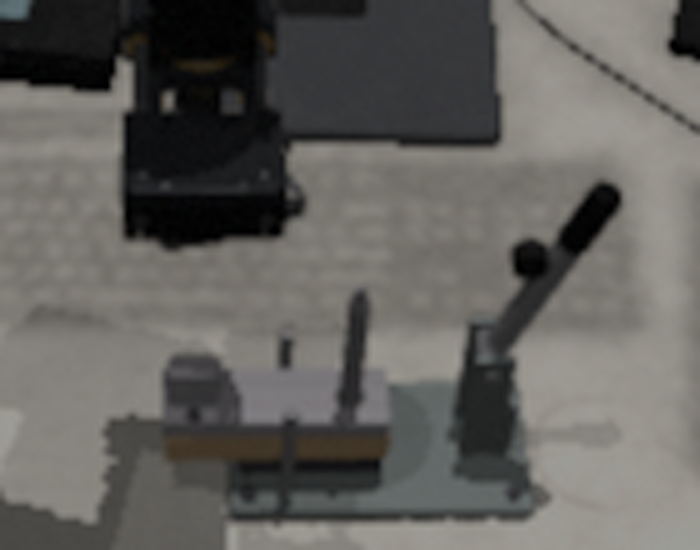

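View pics/w30.png

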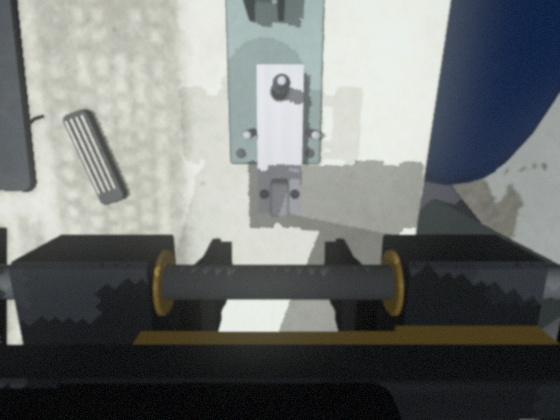

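>>> {"fn": "move_arm", "kwargs": {"series": [[[0, 0, 0, 0, 0, 0.5, 0], [0, 0, 0, 0, 0, 0.5, 0], [0, 0, 0, 0, 0, 0.2, 0], [0, 0, 0, 0.3, -0.25, 0, 0], [0, 0, 0, 0.5, -0.4, 0, 0], [0, 0, 0, 0.5, -0.4, 0, 0], [0, 0, 0, 0.5, -0.4, 0, 0], [0, 0, 0, 0.5, -0.4, 0, 0], [0, 0, 0, 0.5, -0.4, 0, 0], [0, 0, 0, 0.4, -0.3, 0, 0], [0, 0, 0, 0, 0, 0, 0]]]}}

```text
time_s: 62.4
tcp_pos: [0.7203, -0.0505, 0.3585]
ee_rot: [[-0.025, -0.667, -0.745], [-0.004, -0.745, 0.667], [-1.0, 0.02, 0.016]]
wrist_force: [-1.2, 0.7, 0.0]
gripper_width: 0.004
```

Run:
```python
from h import *
st(); go(press2w((.16,.014,.30)),138)
im,d,K,T=cap('scene','s31');im2,d2,K2,T2=cap('wrist','w31')
cv2.imwrite('pics/s31d.png',cv2.resize(im[130:270,250:430],None,fx=4,fy=4,interpolation=cv2.INTER_CUBIC)[:,:,::-1])
```

```text
t 62.4 tcp [ 0.7203 -0.0505  0.3585] yawz 138.15 tilt x [-0.0248 -0.0043 -0.9997] F [-1.2357  0.6662  0.0186] q [  8.7847  31.0317  24.2834   0.0262 -84.6965  39.371 ] g 0.003921942880642639
grasp [ 0.719  -0.0507  0.3075] press [0.1609 0.0128] need mm [ 0.1478  1.4586 -7.4905] scaled [ 0.0025  0.0243 -0.1248] turn [ 0.0308 -0.178 ] -0.018692248023860714
```

View pics/s31d.png

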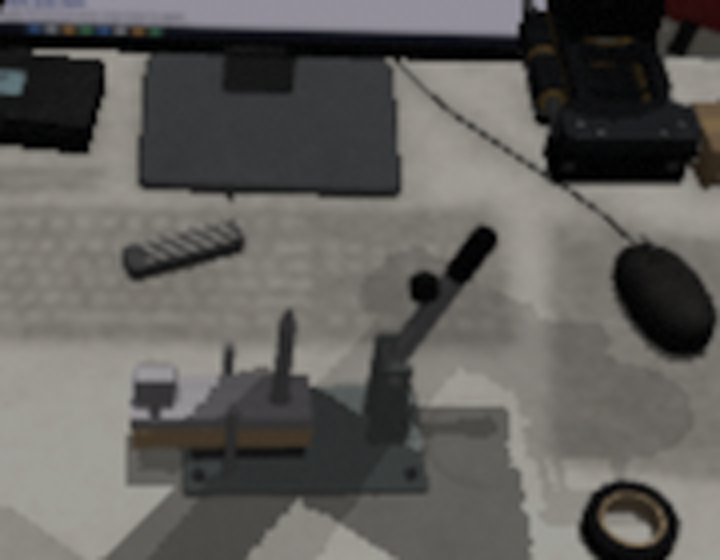

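>>> {"fn": "move_arm", "kwargs": {"series": [[[0.02, -0.13, 0, 0, 0, -0.2, 0], [0, 0, 0, 0, 0, -0.4, 0], [0, 0, 0, 0, 0, -0.5, 0], [0, 0, 0, 0, 0, -0.5, 0], [0, 0, 0, 0, 0, -0.2, 0], [0, 0, 0, 0, 0, 0, 0], [0, 0, 0, 0, 0, 0, 0]]]}}

```text
time_s: 63.38
tcp_pos: [0.7156, -0.0439, 0.2537]
ee_rot: [[0.0, -0.66, -0.751], [-0.001, -0.751, 0.66], [-1.0, 0.0, -0.0]]
wrist_force: [-1.0, -0.6, -0.4]
gripper_width: 0.005
```

Run:
```python
from h import *
st(); go(press2w((.16,.014,.204)),138)
im,d,K,T=cap('scene','s32');im2,d2,K2,T2=cap('wrist','w32')
cv2.imwrite('pics/s32d.png',cv2.resize(im[130:270,250:430],None,fx=4,fy=4,interpolation=cv2.INTER_CUBIC)[:,:,::-1])
```

```text
t 63.375 tcp [ 0.7156 -0.0439  0.2537] yawz 138.67 tilt x [ 0.     -0.0006 -1.    ] F [-0.9596 -0.6483 -0.3846] q [  9.3806  32.485   12.1313   0.037  -69.6508  39.279 ] g 0.004915276895442958
grasp [ 0.7156 -0.0439  0.2027] press [0.1538 0.0156] need mm [ 3.5692 -5.3324  1.2619] scaled [ 0.0595 -0.0889  0.021 ] turn [0.0044 0.0002] -0.08406176933230824
```

View pics/s32d.png

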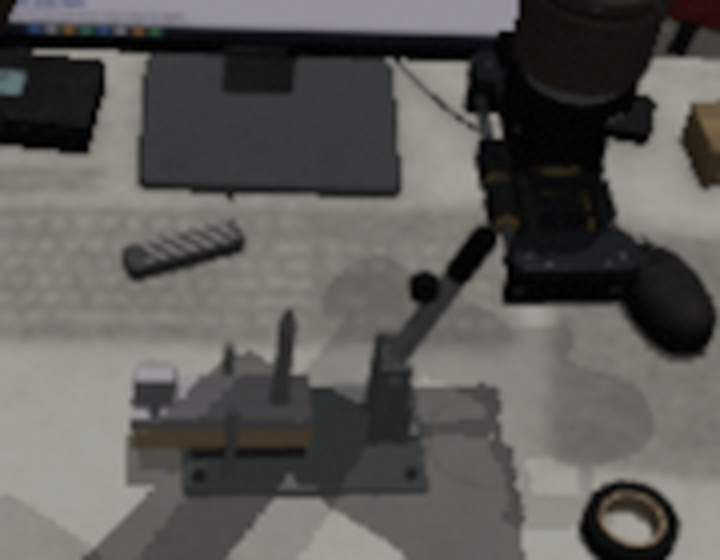

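>>> {"fn": "move_arm", "kwargs": {"series": [[[0, 0, -0.05, -0.13, 0.11, 0, 0], [0, 0, 0, -0.16, 0.14, 0, 0], [0, 0, 0, -0.16, 0.14, 0, 0], [0, 0, 0, -0.16, 0.14, 0, 0], [0, 0, 0, 0, 0, 0, 0]]]}}

```text
time_s: 64.1
tcp_pos: [0.6771, -0.0104, 0.2574]
ee_rot: [[0.006, -0.666, -0.746], [-0.001, -0.746, 0.666], [-1.0, -0.004, -0.005]]
wrist_force: [0.2, -0.0, -0.4]
gripper_width: 0.004
```

Run:
```python
from h import *
st(); go(press2w((.075,.014,.204)),138)
im,d,K,T=cap('scene','s33')
cv2.imwrite('pics/s33d.png',cv2.resize(im[130:270,250:430],None,fx=4,fy=4,interpolation=cv2.INTER_CUBIC)[:,:,::-1])
```

```text
t 64.1 tcp [ 0.6771 -0.0104  0.2574] yawz 138.25 tilt x [ 0.0065 -0.0007 -1.    ] F [ 0.202  -0.0446 -0.414 ] q [ 12.8108  28.2992   5.3885   0.1307 -66.7353  35.3877] g 0.004491005782674446
grasp [ 0.6774 -0.0105  0.2064] press [0.103  0.0149] need mm [-21.4285  18.0736  -2.3608] scaled [-0.3571  0.3012 -0.0393] turn [0.0048 0.0465] -0.03114259509838746
```

View pics/s33d.png

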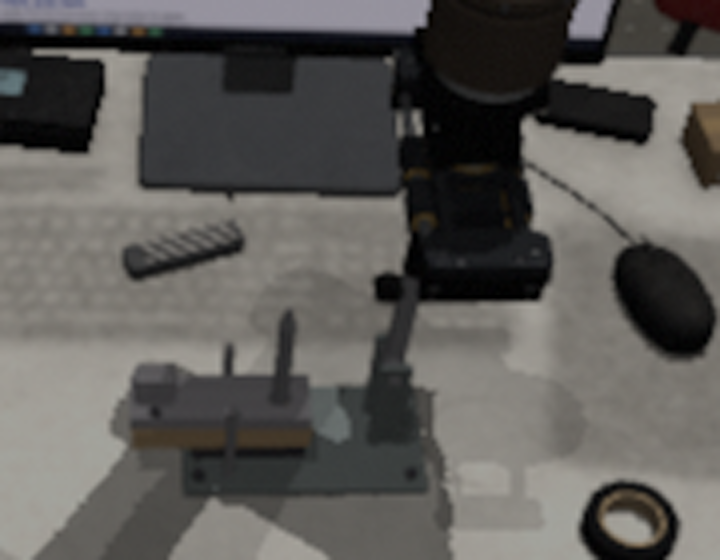

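Working; the lever is near vertical. Keep pushing.

>>> {"fn": "move_arm", "kwargs": {"series": [[[0, 0, 0, -0.15, 0.13, 0, 0], [0, 0, 0, -0.15, 0.13, 0, 0], [0, 0, 0, -0.15, 0.13, 0, 0], [0, 0, 0, 0, 0, 0, 0]]]}}

```text
time_s: 64.65
tcp_pos: [0.6487, 0.0142, 0.2561]
ee_rot: [[0.006, -0.666, -0.746], [-0.001, -0.746, 0.666], [-1.0, -0.003, -0.005]]
wrist_force: [-1.0, -0.4, -0.5]
gripper_width: 0.006
```

Run:
```python
from h import *
st(); go(press2w((.075,.014,.204)),138)
im,d,K,T=cap('scene','s34')
cv2.imwrite('pics/s34d.png',cv2.resize(im[130:270,250:430],None,fx=4,fy=4,interpolation=cv2.INTER_CUBIC)[:,:,::-1])
```

```text
t 64.65 tcp [0.6487 0.0142 0.2561] yawz 138.22 tilt x [ 0.0056 -0.001  -1.    ] F [-0.9608 -0.4284 -0.4682] q [ 15.5628  25.6581   0.7977   0.1579 -64.8444  32.5872] g 0.0056271434933531355
grasp [0.649  0.0141 0.2051] press [0.0654 0.0141] need mm [ 7.0149 -6.5012 -1.1106] scaled [ 0.1169 -0.1084 -0.0185] turn [0.0073 0.0403] -0.027038000708703436
```

View pics/s34d.png

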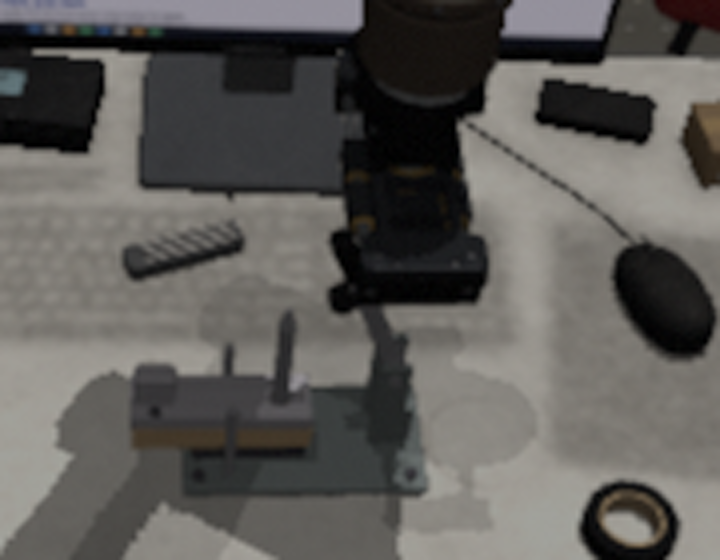

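>>> {"fn": "move_arm", "kwargs": {"series": [[[0, 0, 0, 0, 0, 0, 0], [0, 0, 0, 0, 0, 0, 0], [0, 0, 0, 0, 0, 0, 0], [0, 0, 0, 0, 0, 0, 0], [0, 0, 0, 0.2, -0.18, 0.1, 0], [0, 0, 0, 0.2, -0.18, 0.3, 0], [0, 0, 0, 0, 0, 0.5, 0], [0, 0, 0, 0, 0, 0.5, 0], [0, 0, 0, 0, 0, 0, 0], [0, 0, 0, 0, 0, 0, 0], [0, 0, 0, 0, 0, 0, 0], [0, 0, 0, 0, 0, 0, 0], [0, 0, 0, 0, 0, 0, 0], [0, 0, 0, 0, 0, 0, 0]]]}}

```text
time_s: 66.45
tcp_pos: [0.6725, -0.0089, 0.3366]
ee_rot: [[-0.005, -0.668, -0.744], [-0.002, -0.744, 0.668], [-1.0, 0.004, 0.003]]
wrist_force: [1.0, -0.2, 0.3]
gripper_width: 0.008
```

Run:
```python
from h import *
st()
im,d,K,T=cap('scene','s35')
cv2.imwrite('pics/s35d.png',cv2.resize(im[130:270,250:430],None,fx=4,fy=4,interpolation=cv2.INTER_CUBIC)[:,:,::-1])
```

```text
t 66.45 tcp [ 0.6725 -0.0089  0.3366] yawz 138.11 tilt x [-0.0048 -0.0016 -1.    ] F [ 1.0395 -0.1962  0.2745] q [ 12.9975  25.5784  12.3031   0.0272 -77.0151  35.1053] g 0.008258319993375488
```

View pics/s35d.png

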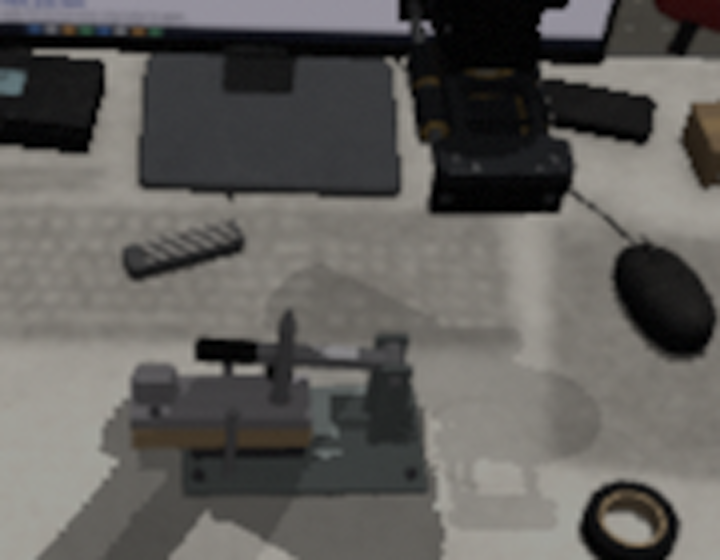

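>>> {"fn": "move_arm", "kwargs": {"series": [[[0, 0, 0, -0.3, 0.3, 0.3, 0], [0, 0, 0, -0.5, 0.5, 0.1, 0], [0, 0, 0, -0.5, 0.5, 0, 0], [0, 0, 0, -0.5, 0.5, 0, 0], [0, 0, 0, -0.5, 0.5, 0, 0], [0, 0, 0, -0.5, 0.5, 0, 0], [0, 0, 0, -0.3, 0.3, 0, 0], [0, 0, 0, 0, 0, 0, 0], [0, 0, 0, 0, 0, 0, 0]]]}}

```text
time_s: 67.62
tcp_pos: [0.481, 0.1813, 0.3611]
ee_rot: [[-0.003, -0.668, -0.744], [0.0, -0.744, 0.668], [-1.0, 0.002, 0.002]]
wrist_force: [0.0, 0.3, -0.3]
gripper_width: 0.009
```

Run:
```python
from h import *
st()
im,d,K,T=cap('scene','s36'); cap('wrist','w36'); im0,d0,_,_=load('s35')
cv2.imwrite('pics/s36d.png',cv2.resize(im[180:260,270:370],None,fx=7,fy=7,interpolation=cv2.INTER_CUBIC)[:,:,::-1])
C=cloud(d,K,T)
# platen plane
for n,(u,v) in {'platen':(310,228),'grip':(306,217),'grip2':(312,217)}.items(): print(n,C[v,u],inpress(C[v,u]))
```

```text
t 67.625 tcp [0.481  0.1813 0.3611] yawz 138.07 tilt x [-0.0029  0.0004 -1.    ] F [ 0.0372  0.2732 -0.291 ] q [ 38.7081   8.6704  -7.9746  -0.1244 -73.4707   9.3937] g 0.008814495351403396
platen [0.5728 0.0684 0.0678] [-0.0275  0.0035]
grip [0.5791 0.0927 0.091 ] [-0.0391  0.0257]
grip2 [ 0.6466  0.1296 -0.0016] [-0.0136  0.0984]
```

View pics/s36d.png

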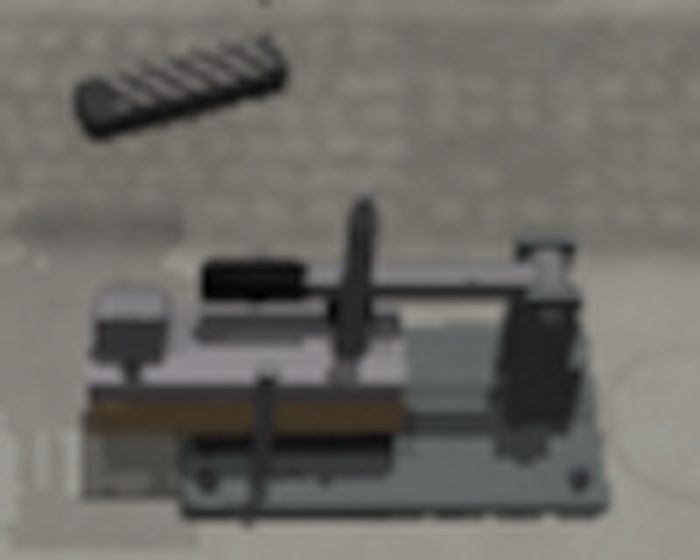

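View pics/w36.png

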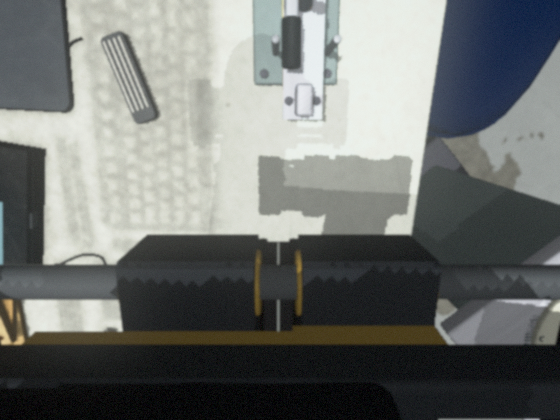

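>>> {"fn": "move_arm", "kwargs": {"series": [[[0, 0, 0, 0, 0, 0, 0], [0, 0, 0, 0, 0, 0, 0], [0, 0, 0, 0, 0, 0, 0], [0, 0, 0, 0, 0, 0, 0], [0, 0, 0, 0, 0, 0, 0], [0, 0, 0, 0, 0, 0, 0]]]}}

```text
time_s: 68.47
tcp_pos: [0.4825, 0.1797, 0.3603]
ee_rot: [[-0.004, -0.671, -0.741], [-0.001, -0.741, 0.671], [-1.0, 0.003, 0.003]]
wrist_force: [-0.3, 0.2, 0.3]
gripper_width: 0.004
```

Run:
```python
from h import *
s=st()
im,d,K,T=cap('scene','s37'); im0,d0,_,_=load('s36')
e=np.abs(im.astype(int)-im0).mean(2)[200:260,275:360]; print('diff max/mean in press region',e.max(),e.mean())
C=cloud(d,K,T)
# arm bar top height samples along y=14 line
A=np.array([inpress(p) for p in C.reshape(-1,3)]); z=C.reshape(-1,3)[:,2]
for x in (60,40,20,-20,-30,-45):
    m=(abs(A[:,0]-x/1e3)<.006)&(abs(A[:,1]-.014)<.008)&(z>.075)&(z<.14); print(x,m.sum(),z[m].max() if m.any() else None)
m=(A[:,0]>-.1)&(A[:,0]<0)&(A[:,1]<.0)&(A[:,1]>-.015)&(z>.05)&(z<.075); print('platen top',np.median(z[m]))
for x0,x1 in((-.105,-.08),(-.06,-.03),(-.02,0.015)):
    k=m&(A[:,0]>x0)&(A[:,0]<x1) if x1<0 else (A[:,0]>x0)&(A[:,0]<x1)&(A[:,1]<-.006)&(A[:,1]>-.018)&(z>.05)&(z<.075); print(x0,k.sum(),np.median(z[k]) if k.any() else None)
for c,n in(('scene','hex_keys'),('scene','black_tape')):
    o=spotter.trace(c,n)[0]; print(n,o['conf'],np.median(C[o['mask']&(d>0)],0))
```

```text
t 68.475 tcp [0.4825 0.1797 0.3603] yawz 137.82 tilt x [-0.0042 -0.0007 -1.    ] F [-0.2936  0.1709  0.3335] q [ 38.452    8.8178  -7.9196  -0.1224 -73.4737   9.4064] g 0.004217108798058733
diff max/mean in press region 11.666666666666666 0.611830065359477
60 24 0.1015245220253046
40 21 0.10102169218208179
20 27 0.10130885054237238
-20 25 0.1044450890711327
-30 16 0.10543881426068924
-45 15 0.10472611682528299
platen top 0.06668439406548676
-0.105 26 0.06826910594553848
-0.06 44 0.06656812858953315
-0.02 46 0.06621137217851086
hex_keys 0.65 [0.6677 0.2324 0.014 ]
black_tape 0.94 [ 0.7191 -0.1788  0.0186]
```

Run:
```python
from h import *
print(r.finish_job())
```

```text
the job is handed in; nothing more can be done
None
```

The press is loaded and the job was handed in at about 68.5 s of the 210 s; it reports no verdict, so the result below rests on my own checks.

**What I did:**
- Lifted the platen off the rod and laid it flat on an empty place, with the arm open.
- Threaded both plates over the rod. Only two were on the bench.
- Put the platen back on the stack, then pushed the arm over from behind so it sank onto the platen.

**What went wrong:** the first plate tipped about 50° in the grip while it was being turned. I set it down flat on the bench, gripped it deeper and then threaded it normally.

**Last checks:**
- **Stack:** the plates looked flat and without gaps, lined up along the seat. The platen's upper face read 66–68 mm; 66 mm is expected.
- **Arm:** the bar is level within a degree or so and still between two pictures 0.85 s apart, so its pad should be resting on the platen. I judged that from the arm's angle and did not see the contact itself.
- **Bystanders:** the tape roll and hex keys read within about 5 mm of where they were at the start.
- **Robot:** the gripper was well clear, above and beside the press, with no force on it.

No final check failed or disagreed.

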